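# Dry a stand arm: level lift, onto the tray, tray home, door on its catch

### The arm

A 6-joint arm with a two-finger parallel gripper is mounted at the origin on a cart in front of the work surface, level with it; the furniture and walls round the work are solid. World frame = base frame: x ahead of the robot, y to its left, z up, the work surface at z = 0. Lengths are in m, angles in rad, forces in N, time in s.
With the tool pointing down it reaches from about 0.375 to 0.975 m from the base axis. Payload 3.8 kg.
Tool frame: the origin (TCP) lies midway between the tips of the shut fingers; the grasp point (between the pads) lies 19 mm behind it; z points along the fingers, y is the line along which they close (so a half turn about z gives the same grasp; the last joint's range is limited). The gripper opens to 85 mm and grips with 20 to 120 N. Pads are 22 mm wide; open, the fingers measure 114 mm over their backs; the gripper's body (76 mm by 85 mm) begins 54 mm behind the grasp point. The pads swing forward as they close: fully open they stand 13 mm farther back than shut.
Start: joints at [-1.297, 0.264, 1.604, -0, 1.274, -0.037], TCP at [0.206, -0.643, 0.231] pointing down, gripper open.
Joint ranges: [-2.63, 2.63], [-0.94, 2.18], [0.31, 2.57], [-1.31, 4.45], [0, 2.66], [-2.55, 2.55]. Speed limits (rad/s): [2.57, 2.57, 3.14, 3.14, 3.14, 3.14].

### API

Orientations are given as a unit quaternion [w, x, y, z].
In Python, from workcell import r gives the robot as it stands.
- The arm moves only by the tool servo_tool, never from a script. Its argument "motion" is a list of rows, each an object with "slide": the shift along the tool's x, y, z in units of 40 mm (1.0 is 40 mm), a list of three; "turn": the turn, a rotation vector about the tool's x, y, z in units of 5 degrees (1.0 is 5 degrees), a list of three; "fingers": the closure, from 0 (fully open) to 1 (shut). A call has 1 to 8 rows; each row shifts and turns the commanded pose from where the row before left it, along the tool's axes as they then stand; what a row does not reach is not made up. A row lasts 1/10 s, in which the tool goes at most 50 mm and 8.59 degrees, less where a joint would pass 70% of its speed; a pose out of reach is approached as far as the arm can. A call is refused whole if a number of a shift passes 1 or a number of a turn 1, either way. A call with a gripper value outside its range is refused whole. The fingers move at their own pace and stop on an object; "newtons" is the grip in N (left out, the last holds). Time passes only in rows, so rows that do not move let the fingers close. It gives the time, the measured TCP pose, the force, the opening and the grip force at its end, in the units of the state.
- r.get_state(): the state, without advancing time (a new reading comes with each control period).
- r.snapshot(name): name is "scene" or "top" or "wrist"; returns (picture, depth): 480x640x3 uint8, red, green, blue; 480x640 float32, m along the optical axis (not along the pixel's ray), 0 where there is no reading.
- r.get_calibration(name): a dict with "fovy" (degrees; the focal length in pixels is half the picture's height over the tangent of half this angle, whatever the lens; pixels are square), "cx", "cy" (the principal point, pixels), "R" (3x3) and "t" (3): a world point X has camera coordinates R X + t. Camera axes: x right, y down, z forward; pixel columns grow to the right and rows downward; lengths in m; the calibration is good to about 2 mm. A picture is of the moment at which its call begins: read the wrist's pose just before it. get_calibration takes no time and is no camera call; for the wrist camera it gives the pose at the moment of the call.
- r.sign_off(): hands the job in; it is judged then, once.
The state is a dict: "time": time; "joints": joint angles; "dq": joint speeds; "effort": joint torques, N m; "position": TCP position; "ee_rot": TCP orientation; "wrist_force": force on the tool from outside, world axes, zero at the start; "moment": the same for the moment, N m; "grip_width": opening from 0.0 (shut) to 1.0 (fully open); "grasp_force": force on a finger pad.
Only numpy, scipy, OpenCV 4.12 (cv2) and the standard library are available. Lean on these libraries where they do the work, as an engineer would, in place of code of your own. Each camera call takes 0.05 s, during which the arm holds its last target. There are 200 camera calls.

### The job

Put the washed stand arm (the steel bar with the clamp boss off to one side) away to dry: pick it up near its balance point so that it hangs level, and set it down gently, flat and across the pulled-out tray of the drying cabinet. Then push the tray fully home and, only after that, push the cabinet door shut until it seats on its catch, without slamming it. Leave the beaker, the petri dish and the vial where they are.

Things in the scene. Friction and masses are not known exactly. Their poses are not given: they have to be found in the camera images.
- drying_cabinet: White bench-top drying cabinet, fixed, 125 deep (x) x 260 wide (y) x 200 high. Origin: middle of the lower edge of its front plane, at worktop height; x points into the cabinet (away from the robot), y to its left, z up. The front opening is 225 wide, from 20 to 165 above the worktop; above it is a solid header up to 200. Heading varies by 0.15 rad.
- tray (a joint): How far the tray is pulled out, m: 0 fully home, 0.155 fully out; starts 0.145 to 0.155 out. It slides along the cabinet's x axis (pushed to +x to go in), with about 2 N of friction, and stays where it is left.
- tray_mid (a point): Middle of the tray's floor, on its upper face, 28 above the worktop; axes as the cabinet's. Aluminium tray 100 (x) x 212 (y) outside, 94 x 206 inside, side and back lips 12 above the floor, front panel 22 above the floor. Lies 62 behind the front plane when home.
- tray_front (a point): Middle of the outer face of the tray's front panel, 37 above the worktop; the face is 212 wide, 24 to 50 above the worktop. When home it stands 12 behind the front plane, under the header, which a vertical tool would strike: lean the tool, fingers pointing forward and down about 40 degrees from vertical, to push it home.
- door (a joint): Opening angle, rad: 0 shut and seated, 2.2 at the open stop; starts 1.65 to 2.0. Upright hinge at the left edge; the free edge swings towards the robot as it opens. Turns freely, stays where it is left. In the last 0.06 rad a spring roller catch in the right jamb resists with about 4 to 8 N at the free edge, then snaps the door in and holds it.
- door_hinge (a point): On the hinge axis, 100 above the worktop; it lies 125 to the left of the cabinet's middle, in the front plane.
- door_push (a point): Point on the door's outer face, 170 from the hinge axis, 163 above the worktop, on the solid upper band of the frame (134 to 192 high): good to push on. Axes turn with the door, as the cabinet's when shut: -x is the outward normal, -y points to the free edge. White frame, clear pane, 247 wide, 8 to 192 high, outer face 17 off the hinge axis; bar handle by the free edge, 21 off the face, below 110.
- stand_arm: Stand arm, loose: steel bar 180 long (its y), 16 wide (x), 20 tall (z), 0.35 kg, with an aluminium clamp boss on its +y half. Origin: middle of the bar's underside. Lies flat on the worktop at the start, right of the cabinet. The whole balances at a point between the bar's middle and the boss, 12 to 30 from the middle; where exactly is not told.
- bar_mid (a point): Middle of the bar, 10 above its underside; axes as the arm's.
- boss_mid (a point): Middle of the clamp boss: block 44 (x) x 36 (y) x 37 tall astride the bar, with a black screw knob 22 in diameter on top up to 54 above the bar's underside; 0.14 to 0.28 kg. It is clamped tight 52 to 66 from the bar's middle and does not move.
- beaker: Small clear beaker, 52 wide, 56 tall, standing right of the cabinet; leave it. Origin at its underside.
- petri_dish: Petri dish 60 across, 13 tall, left of the door; leave it. Origin at its underside.
- vial: Small glass vial with a white cap, 24 across, 51 tall, left of the cabinet; leave it. Origin at its underside.

How it is judged:
On the way, in this order (a step that is already met when the one before it is completed fails the run):
1. the stand arm is lifted at least 50 mm and held level (within 0.15 rad) (height (world z) of bar_mid above 0.06 m and angle between stand_arm's own z axis and vertical below 0.15 rad and contact force between the fingers and stand_arm above 1 N), for 0.3 s.
2. the stand arm lies flat on the pulled-out tray, let go (x of bar_mid in the frame of tray_mid between -0.035 and 0.035 m and y of bar_mid in the frame of tray_mid between -0.03 and 0.03 m and z of bar_mid in the frame of tray_mid below 0.016 m and angle between stand_arm's own z axis and vertical below 0.1 rad and contact force between the fingers and stand_arm below 0.1 N and value of joint tray above 0.06 m), for 0.2 s.
3. the tray is fully home with the arm lying on it, the door still open (x of bar_mid in the frame of tray_mid between -0.035 and 0.035 m and y of bar_mid in the frame of tray_mid between -0.03 and 0.03 m and z of bar_mid in the frame of tray_mid below 0.016 m and angle between stand_arm's own z axis and vertical below 0.1 rad and value of joint tray below 0.006 m and value of joint door above 0.3 rad), for 0.1 s.
At the end, for the whole second after the job is handed in: The stand arm lies flat (within 0.1 rad) and across on the tray, its middle within 35 mm front to back and 30 mm sideways of the tray's middle, let go and at rest; the tray is within 6 mm of fully home; the door is shut past its catch (under 0.015 rad) and still (x of bar_mid in the frame of tray_mid between -0.035 and 0.035 m and y of bar_mid in the frame of tray_mid between -0.03 and 0.03 m and z of bar_mid in the frame of tray_mid below 0.016 m and angle between stand_arm's own z axis and vertical below 0.1 rad and contact force between the fingers and stand_arm below 0.1 N and value of joint tray below 0.006 m and value of joint door below 0.015 rad and velocity of joint door between -0.05 and 0.05 rad/s and linear speed of stand_arm below 0.02 m/s); the robot touches nothing.
It fails at once if the stand arm is dropped (in free fall with its underside more than 55 mm above the worktop, that is 27 mm above the tray's floor) (height (world z) of bar_mid above 0.065 m and contact force between stand_arm and anything else below 0.02 N).
It fails at once if the door is swung into the pulled-out tray (under 1.2 rad while the tray is over 20 mm out) (value of joint tray above 0.02 m and value of joint door below 1.2 rad).
It fails at once if the door is slammed (faster than 4 rad/s within 0.3 rad of shut) (velocity of joint door below -4 rad/s and value of joint door below 0.3 rad).
It fails at once if the beaker, the petri dish or the vial is displaced by more than 30 mm (distance of any of beaker, petri_dish, vial from where it was at the start of the episode above 0.03 m).
It also fails if it takes over 72 s, if anything falls off the work surface, if the arm or the gripper's body presses on something with over 40 N, if the wrist force passes 120 N, or if a joint passes its speed limit or range.

## Working session

There is one attempt and no reset: what is moved stays moved. The work goes in short steps, Python scripts to look and compute and a tool call to move; the robot and the scene stay as the last step left them, time stands still between calls to the robot, and variables do not carry over. Pictures are saved under pics/ and viewed, at most 10 in all, crops included, and the job is handed in when it is done.

Besides the shell and the picture viewer there is one more tool, called after "Emit:" by a JSON object that holds its "method" and its "body". servo_tool: Moves the arm, as the interface text tells. Its arguments: {"type":"object","properties":{"motion":{"type":"array"},"newtons":{"type":"number"}},"required":["motion"]}

```bash
mkdir -p pics; ls; cat > h.py <<'E'
import numpy as np,cv2
from workcell import r
from scipy.spatial.transform import Rotation as Ro
def K(n):
    c=r.get_calibration(n); f=240/np.tan(np.radians(c['fovy'])/2); return c,f
def cloud(n):
    c,f=K(n); im,d=r.snapshot(n)
    v,u=np.mgrid[:480,:640]; P=np.stack([(u-c['cx'])/f*d,(v-c['cy'])/f*d,d],-1)
    W=(P-np.array(c['t']))@np.array(c['R']); W[d<=0]=np.nan
    return im,W
def ray(n,u,v,z):
    c,f=K(n);R=np.array(c['R']);o=-R.T@np.array(c['t']);d=R.T@np.array([(u-c['cx'])/f,(v-c['cy'])/f,1]);return o+d*(z-o[2])/d[2]
E
python3 - <<'E'
from h import *
print(r.get_state())
for n in('scene','top'):
    im,W=cloud(n); np.savez(''+n,im=im,W=W); cv2.imwrite(f'pics/{n}.png',im[:,:,::-1]); c,f=K(n); R=np.array(c['R']); print(n,f,-R.T@c['t'],R[2])
E
```

```text
pics
{'time': 0.0, 'joints': array([-1.29687781e+00,  2.64761413e-01,  1.60539213e+00,  4.20393152e-05,
        1.27369901e+00, -3.68915701e-02]), 'dq': array([ 0.00180444,  0.0004589 , -0.0003283 ,  0.00133994, -0.00066855,
        0.00296071]), 'effort': array([ 1.16472809e-03, -5.15101719e+01, -3.67315543e+01, -1.06414195e-04,
        1.28106301e-02, -7.35313591e-06]), 'position': array([ 0.20625203, -0.64194019,  0.22994667]), 'ee_rot': array([-1.12440048e-03,  9.87949244e-01,  1.54774074e-01, -1.13650259e-04]), 'wrist_force': array([-1.2939168 ,  1.19381941, -0.27703594]), 'moment': array([ 0.00222013,  0.02457866, -0.01878152]), 'grasp_force': 0.0, 'grip_width': 1.0004383029684767}
scene 441.10262314382834 [-0.2403611   0.44970246  0.87318802] [ 0.67368323 -0.35171324 -0.64996054]
top 493.05793906628617 [0.28814539 0.06791037 1.16798296] [ 0.23059483 -0.05119869 -0.97170197]
```

View pics/scene.png

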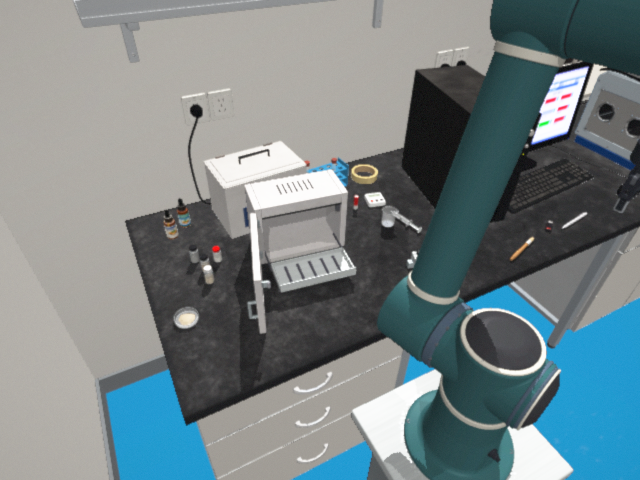

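View pics/top.png

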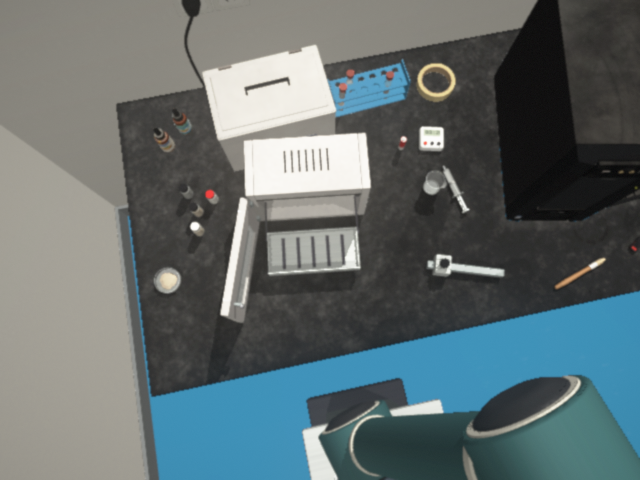

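The scene view shows the cabinet with its tray out and the door open. In the top view the stand arm runs (430,264)–(503,273) with its boss at (442,265), the tray is at (267–360, 228–275), the door at (222–258, 198–322) and the beaker at (434,182). Next I measure from the clouds.

```bash
python3 - <<'E'
from h import *
T=np.load('top.npz');im,W=T['im'].astype(int),T['W']
def reg(a,b,c,d): # u0,u1,v0,v1
    w=W[c:d,a:b].reshape(-1,3);i=im[c:d,a:b].reshape(-1,3);k=np.isfinite(w[:,0]);return w[k],i[k]
def q(w): return np.round(np.percentile(w,[1,50,99],axis=0),4).tolist()
w,i=reg(422,512,245,290); print('table',np.median(w[w[:,2]<.008],0))
m=(w[:,2]>.010)&(i.min(1)>70); b=w[m]; print('arm',q(b))
bar=b[(b[:,2]<.027)]; rc=cv2.minAreaRect(bar[:,:2].astype(np.float32)); print('rect all',rc, cv2.boxPoints(rc))
bo=b[b[:,2]>.028]; rb=cv2.minAreaRect(bo[:,:2].astype(np.float32)); print('boss',rb,q(bo))
# bar only right of boss
c0=np.median(bo[:,:2],0); far=bar[np.hypot(*(bar[:,:2]-c0).T)>.035]; far=far[far[:,2]>.015]
vx=cv2.fitLine(far[:,:2].astype(np.float32),cv2.DIST_HUBER,0,.001,.001).ravel(); print('line',vx,np.degrees(np.arctan2(vx[1],vx[0])),np.median(far[:,2]))
s=(bar[:,:2]-vx[2:])@vx[:2]; print('ends',np.percentile(s,[.2,99.8]), vx[2:]+vx[:2]*s.min(),vx[2:]+vx[:2]*s.max(), 'boss s',((bo[:,:2]-vx[2:])@vx[:2]).min(),((bo[:,:2]-vx[2:])@vx[:2]).max())
# cabinet top
w,i=reg(235,380,125,215); t=w[(w[:,2]>.19)&(w[:,2]<.21)]; rc=cv2.minAreaRect(t[:,:2].astype(np.float32)); print('cab top',rc,np.median(t[:,2]),cv2.boxPoints(rc).tolist())
# tray
w,i=reg(258,368,215,285); t=w[(w[:,2]>.015)&(w[:,2]<.07)&(i.min(1)>60)]; rc=cv2.minAreaRect(t[:,:2].astype(np.float32)); print('tray',rc,q(t),cv2.boxPoints(rc).tolist())
# door
w,i=reg(210,262,190,330); t=w[(w[:,2]>.185)&(w[:,2]<.2)]; rc=cv2.minAreaRect(t[:,:2].astype(np.float32)); print('door',rc,cv2.boxPoints(rc).tolist())
S=np.load('scene.npz')
for nm,(a,b_,c,d) in dict(beaker=(415,447,165,200),petri=(150,185,262,298),vial=(185,208,215,240)).items():
    w,i=reg(a,b_,c,d); t=w[w[:,2]>.008]; print(nm,q(t))
E
```

```text
table [ 4.28323379e-01 -3.09415634e-01 -8.78094495e-05]
arm [[0.3922, -0.3735, 0.0115], [0.4278, -0.265, 0.0213], [0.4657, -0.2075, 0.0548]]
rect all ((0.4197458326816559, -0.2887278199195862), (0.18025073409080505, 0.04108071327209473), 67.19122314453125) [[ 0.36587393 -0.3638431 ]
 [ 0.4037423  -0.37976834]
 [ 0.47361773 -0.21361253]
 [ 0.43574935 -0.1976873 ]]
boss ((0.4439268410205841, -0.236929789185524), (0.03601423650979996, 0.04487527906894684), 73.88541412353516) [[0.4197, -0.2577, 0.0292], [0.4404, -0.2334, 0.0373], [0.4664, -0.2162, 0.0559]]
line [ 0.3294215   0.944183    0.4146138  -0.32239982] 70.76633 0.01965472842199448
ends [-0.05617023  0.12313795] [ 0.39581374 -0.37628433] [ 0.45521092 -0.206041  ] boss s 0.07156235181422382 0.1082449578663048
cab top ((0.6895516514778137, 0.04053439199924469), (0.27860820293426514, 0.19926895201206207), 81.73381805419922) 0.19949934388742824 [[0.5709242224693298, -0.08299778401851654], [0.7681229710578918, -0.1116471141576767], [0.8081790804862976, 0.16406656801700592], [0.6109803318977356, 0.19271589815616608]]
tray ((0.5633044242
[... 183 characters left out ...]
9184494, -0.04835093021392822], [0.6198077201843262, -0.07095862925052643], [0.6557826995849609, 0.16611173748970032], [0.5068011283874512, 0.18871943652629852]]
door ((0.5385953187942505, 0.2078242003917694), (0.04265254735946655, 0.2660845220088959), 64.59799194335938) [[0.40926727652549744, 0.2456304430961609], [0.6496268510818481, 0.13148902356624603], [0.6679233312606812, 0.17001795768737793], [0.42756378650665283, 0.2841593623161316]]
beaker [[0.6216, -0.3116, 0.0087], [0.647, -0.2738, 0.0369], [0.6777, -0.2466, 0.0597]]
petri [[0.5168, 0.3752, 0.0081], [0.5455, 0.4073, 0.0112], [0.5759, 0.4341, 0.0167]]
vial [[0.6388, 0.302, 0.0086], [0.6468, 0.3106, 0.0423], [0.6886, 0.3233, 0.0544]]
```

```bash
cat >> h.py <<'E'
def rot(yaw,lean=0): # tool x at world yaw (deg), fingers down, leaned `lean` deg so fingers point toward yaw-90 (forward)
    a=np.radians(yaw); x=np.array([np.cos(a),np.sin(a),0]); f=np.array([np.sin(a),-np.cos(a),0]); l=np.radians(lean)
    z=np.sin(l)*f+np.array([0,0,-np.cos(l)]); return Ro.from_matrix(np.column_stack([x,np.cross(z,x),z]))
def plan(p1,R1,n,p0=None,R0=None,g=0):
    s=r.get_state(); p=np.array(s['position'] if p0 is None else p0); q=s['ee_rot']; R=Ro.from_quat([q[1],q[2],q[3],q[0]]) if R0 is None else R0
    p1=np.array(p1,float)
    for i in range(n):
        sl=np.round(R.inv().apply((p1-p)/(n-i))/.04,2); tu=np.round((R.inv()*R1).as_rotvec()/(n-i)/np.radians(5),2)
        p=p+R.apply(sl*.04); R=R*Ro.from_rotvec(tu*np.radians(5))
        print('{"slide":%s,"turn":%s,"fingers":%g}'%((sl+0).tolist(),(tu+0).tolist(),g),'!!' if max(abs(sl).max(),abs(tu).max())>1 else '')
    return p,R
E
python3 - <<'E'
from h import *
T=np.load('top.npz');S=np.load('scene.npz')
for nm,D in(('top',T),('scene',S)):
    W=D['W'].reshape(-1,3);W=W[np.isfinite(W[:,0])]
    t=W[(W[:,2]>.194)&(W[:,2]<.206)&(W[:,0]>.5)&(W[:,0]<.78)&(W[:,1]>-.13)&(W[:,1]<.22)]
    # front edge: min x per y-bin
    b=np.arange(-.07,.17,.005);e=[]
    for y in b:
        k=t[(t[:,1]>=y)&(t[:,1]<y+.005)]
        if len(k)>5:e.append([np.percentile(k[:,0],2),y+.0025])
    e=np.array(e,np.float32); l=cv2.fitLine(e[::-1].copy(),cv2.DIST_HUBER,0,.001,.001).ravel(); l*=1
    ang=np.degrees(np.arctan2(l[1],l[0]));ang=ang%180; print(nm,'front dir',ang,'pt',l[2:],len(e))
    a=np.radians(ang);yc=np.array([np.cos(a),np.sin(a)]);xc=np.array([yc[1],-yc[0]])
    cx=(t[:,:2]-l[2:])@xc; cy=(t[:,:2]-l[2:])@yc; k=(cx>.01)&(cx<.1)
    lo,hi=np.percentile(cy[k],[1,99]); O=l[2:]+yc*(lo+hi)/2; print('width',hi-lo,'origin',O)
    # tray in cabinet frame
    c=(W[:,:2]-O)
    X,Y=c@xc,c@yc
    k=(X<-.02)&(X>-.2)&(abs(Y)<.115)&(W[:,2]>.015)&(W[:,2]<.055)
    print('tray x',np.percentile(X[k],[.5,50,99.5]),'y',np.percentile(Y[k],[.5,99.5]),'front panel top x',np.percentile(X[k&(W[:,2]>.046)],[5,50,95]),'floor z',np.median(W[k&(X>-.12),2]),'floor x..lip', np.percentile(Y[k&(W[:,2]>.046)],[2,98]))
    k=(W[:,2]>.185)&(W[:,2]<.196)&(X<-.03)&(Y>.06)&(X>-.3)&(Y<.3)
    h=np.array([0,.125]); d=np.column_stack([X[k],Y[k]])
    l2=cv2.fitLine(d.astype(np.float32),cv2.DIST_HUBER,0,.001,.001).ravel(); v=l2[:2]*(-1 if l2[0]>0 else 1)
    print('door dir',v,'open',np.arctan2(-v[0],-v[1]),'tip',d[d[:,0].argmin()])
R1=rot(70.8); print(plan([.4321,-.2723,.13],R1,12)[0])
E
```

```text
top front dir 82.00338 pt [0.63190234 0.07      ] 48
width 0.25413682471541493 origin [0.62772096 0.04023524]
tray x [-0.14051901 -0.0891867  -0.03248124] y [-0.10719914  0.10845102] front panel top x [-0.14049825 -0.13881326 -0.1372695 ] floor z 0.028082235673637414 floor x..lip [-0.09582984  0.10184077]
door dir [-0.982092    0.18840188] open 1.760331 tip [-0.2420908  0.1730958]
scene front dir 82.11587 pt [0.62678194 0.05      ] 48
width 0.25522820185574197 origin [0.62563347 0.04170653]
tray x [-0.14169957 -0.0873443  -0.03507571] y [-0.10577144  0.10789851] front panel top x [-0.14126503 -0.13844765 -0.1362062 ] floor z 0.028031553959440028 floor x..lip [-0.10017672  0.10047203]
door dir [-0.9819965   0.18889931] open 1.7608376 tip [-0.24314671  0.17782151]
{"slide":[0.68, -0.59, 0.21],"turn":[0.0, 0.0, -0.88],"fingers":0} 
{"slide":[0.73, -0.53, 0.21],"turn":[0.0, 0.0, -0.88],"fingers":0} 
{"slide":[0.77, -0.48, 0.21],"turn":[0.0, 0.0, -0.88],"fingers":0} 
{"slide":[0.8, -0.42, 0.21],"turn":[0.0, 0.0, -0.88],"fingers":0} 
{"slide":[0.83, -0.35, 0.21],"turn":[0.0, 0.0, -0.88],"fingers":0} 
{"slide":[0.85, -0.29, 0.21],"turn":[0.0, 0.0, -0.89],"fingers":0} 
{"slide":[0.87, -0.22, 0.21],"turn":[0.0, 0.0, -0.88],"fingers":0} 
{"slide":[0.89, -0.16, 0.21],"turn":[0.0, 0.0, -0.89],"fingers":0} 
{"slide":[0.9, -0.09, 0.21],"turn":[0.0, 0.0, -0.88],"fingers":0} 
{"slide":[0.9, -0.02, 0.21],"turn":[-0.01, -0.01, -0.89],"fingers":0} 
{"slide":[0.9, 0.06, 0.21],"turn":[0.0, 0.0, -0.88],"fingers":0} 
{"slide":[0.9, 0.12, 0.21],"turn":[-0.01, -0.01, -0.89],"fingers":0} 
[ 0.43199514 -0.27221199  0.12980734]
```

Emit:
{"method": "servo_tool", "body": {"motion": [{"slide":[0.68,-0.59,0.21],"turn":[0,0,-0.88],"fingers":0},{"slide":[0.73,-0.53,0.21],"turn":[0,0,-0.88],"fingers":0},{"slide":[0.77,-0.48,0.21],"turn":[0,0,-0.88],"fingers":0},{"slide":[0.8,-0.42,0.21],"turn":[0,0,-0.88],"fingers":0},{"slide":[0.83,-0.35,0.21],"turn":[0,0,-0.88],"fingers":0},{"slide":[0.85,-0.29,0.21],"turn":[0,0,-0.89],"fingers":0},{"slide":[0.87,-0.22,0.21],"turn":[0,0,-0.88],"fingers":0},{"slide":[0.89,-0.16,0.21],"turn":[0,0,-0.89],"fingers":0}]}}

```text
time: 0.9
position: [0.3573, -0.3949, 0.1634]
ee_rot: [-0.0, 0.894, 0.448, -0.0]
wrist_force: [0.1, -0.1, 0.5]
grip_width: 0.999
grasp_force: 0.0
```

Emit:
{"method": "servo_tool", "body": {"motion": [{"slide":[0.9,-0.09,0.21],"turn":[0,0,-0.88],"fingers":0},{"slide":[0.9,-0.02,0.21],"turn":[0,0,-0.89],"fingers":0},{"slide":[0.9,0.06,0.21],"turn":[0,0,-0.88],"fingers":0},{"slide":[0.9,0.12,0.21],"turn":[0,0,-0.89],"fingers":0},{"slide":[0,0,0],"turn":[0,0,0],"fingers":0},{"slide":[0,0,0],"turn":[0,0,0],"fingers":0}]}}

```text
time: 1.5
position: [0.4321, -0.2722, 0.1299]
ee_rot: [-0.001, 0.815, 0.58, -0.0]
wrist_force: [-0.1, -0.1, 1.0]
grip_width: 1.005
grasp_force: 0.0
```

```bash
python3 - <<'E'
from h import *
s=r.get_state();print(s['time'],s['position'],s['ee_rot'],s['joints'])
im,W=cloud('wrist'); cv2.imwrite('pics/w1.png',im[:,:,::-1])
w=W.reshape(-1,3);i=im.reshape(-1,3);k=np.isfinite(w[:,0])&(w[:,2]>.012)&(w[:,2]<.06)&(abs(w[:,0]-.43)<.08)&(abs(w[:,1]+.29)<.12);b=w[k]
d0=np.array([.3294,.9442]);n0=np.array([.9442,-.3294]);m0=np.array([.4255,-.2912])
s_=(b[:,:2]-m0)@d0;t_=(b[:,:2]-m0)@n0
print('s',np.percentile(s_,[.3,99.7]))
bar=(b[:,2]>.017)&(b[:,2]<.023)
for a in np.arange(-.09,.05,.02):
    q=bar&(s_>a)&(s_<a+.02)
    if q.sum()>20: print(round(a,3),q.sum(),np.percentile(t_[q],[2,98]),np.median(b[q,2]))
q=(b[:,2]>.03)&(b[:,2]<.04);print('boss s',np.percentile(s_[q],[1,99]),'t',np.percentile(t_[q],[1,99]),'kz',b[:,2].max())
print(plan([.4321,-.2723,.004],rot(70.8),4)[0])
E
```

```text
1.5 [ 0.43207129 -0.27217765  0.12987454] [-5.39510436e-04  8.14610440e-01  5.80008082e-01 -4.05636171e-04] [-6.10647190e-01  4.24018151e-02  2.05496361e+00 -4.65998987e-04
  1.04551565e+00 -2.77094473e-01]
s [-0.08971927  0.08795218]
-0.09 401 [-0.00518523  0.00979674] 0.02032850675588124
-0.07 415 [-0.00513885  0.00957866] 0.020407712503990243
-0.05 457 [-0.00588699  0.00932048] 0.020371624843152154
-0.03 471 [-0.0057931   0.00912101] 0.020379497397539265
-0.01 511 [-0.0057153   0.00959166] 0.02046905023038982
0.01 550 [-0.0063644   0.00944094] 0.02037032276382076
0.03 118 [-0.00633921  0.00926777] 0.02040435063338888
boss s [0.03811091 0.07327814] t [-0.02029694  0.02284861] kz 0.05625883308004827
{"slide":[0.0, 0.0, 0.79],"turn":[0.0, 0.0, 0.0],"fingers":0} 
{"slide":[0.01, 0.0, 0.79],"turn":[0.0, 0.0, 0.0],"fingers":0} 
{"slide":[0.0, 0.0, 0.79],"turn":[0.0, 0.0, 0.0],"fingers":0} 
{"slide":[0.01, 0.0, 0.79],"turn":[-0.01, 0.0, 0.0],"fingers":0} 
[ 0.43224781 -0.27232036  0.00392159]
```

View pics/w1.png

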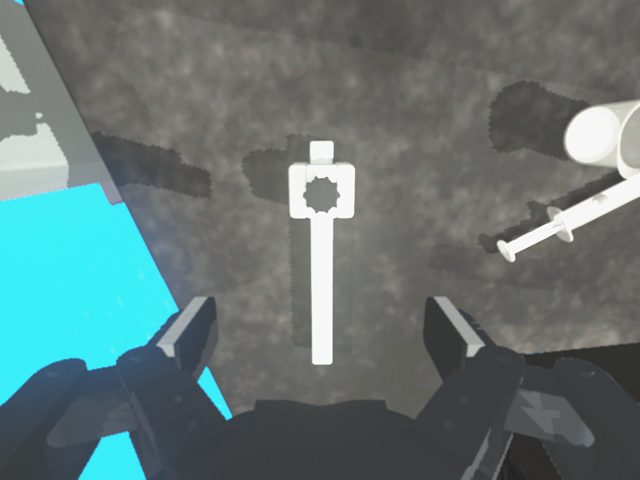

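The wrist view shows the bar vertical at u≈322 (v 140–365), with the boss at (322,190). It is aligned with the tool, with the fingers to either side, and sits 2 mm off-centre.

Emit:
{"method": "servo_tool", "body": {"motion": [{"slide":[0,0.05,0.79],"turn":[0,0,0],"fingers":0},{"slide":[0,0,0.79],"turn":[0,0,0],"fingers":0},{"slide":[0,0,0.79],"turn":[0,0,0],"fingers":0},{"slide":[0,0,0.79],"turn":[0,0,0],"fingers":0.3},{"slide":[0,0,0],"turn":[0,0,0],"fingers":0.6},{"slide":[0,0,0],"turn":[0,0,0],"fingers":1},{"slide":[0,0,0],"turn":[0,0,0],"fingers":1},{"slide":[0,0,0],"turn":[0,0,0],"fingers":1}], "newtons": 70}}

```text
time: 2.35
position: [0.4352, -0.275, 0.0064]
ee_rot: [0.001, 0.815, 0.579, 0.0]
wrist_force: [2.2, -2.7, -1.9]
grip_width: 0.16
grasp_force: 70.4
```

Emit:
{"method": "servo_tool", "body": {"motion": [{"slide":[0,0,0],"turn":[0,0,0],"fingers":1},{"slide":[0,0,0],"turn":[0,0,0],"fingers":1},{"slide":[0,0,0],"turn":[0,0,0],"fingers":1}]}}

```text
time: 2.65
position: [0.4353, -0.275, 0.0064]
ee_rot: [0.002, 0.815, 0.579, 0.0]
wrist_force: [-2.6, -0.6, 6.2]
grip_width: 0.165
grasp_force: 71.3
```

Emit:
{"method": "servo_tool", "body": {"motion": [{"slide":[0,0,-0.3],"turn":[0,0,0],"fingers":1},{"slide":[0,0,-0.3],"turn":[0,0,0],"fingers":1},{"slide":[0,0,-0.4],"turn":[0,0,0],"fingers":1},{"slide":[0,0,0],"turn":[0,0,0],"fingers":1},{"slide":[0,0,0],"turn":[0,0,0],"fingers":1}]}}

```text
time: 3.15
position: [0.4347, -0.274, 0.0449]
ee_rot: [0.001, 0.815, 0.579, 0.0]
wrist_force: [0.4, 0.6, -5.2]
grip_width: 0.164
grasp_force: 70.0
```

```bash
python3 - <<'E'
from h import *
s=r.get_state();print(s['time'],s['position'],s['ee_rot'],s['wrist_force'],s['moment'],s['grasp_force'])
d0=np.array([.3294,.9442,0]); im,W=cloud('wrist'); w=W.reshape(-1,3);w=w[np.isfinite(w[:,0])]; m0=np.array([.4275,-.2917])
d=(w[:,:2]-m0); sx=d@d0[:2];t=d@np.array([.9442,-.3294]); k=(abs(t)<.007)&(abs(sx)<.12)&(w[:,2]>.03)&(w[:,2]<.07)
for a in np.arange(-.1,.1,.02):
    q=k&(sx>a)&(sx<a+.02)
    if q.sum()>10: print(round(a,3),q.sum(),np.median(w[q,2]))
E
```

```text
3.15 [ 0.43469001 -0.27395971  0.04490305] [8.96248657e-04 8.15055331e-01 5.79382319e-01 3.65115205e-04] [ 0.3744096   0.64080472 -5.17402572] [ 0.04025231 -0.05294273 -0.01839676] 69.95099902153015
-0.04 282 0.058722392721886556
-0.02 1184 0.058843707741093376
0.0 1306 0.05887951789080051
0.02 803 0.05899040567042789
0.06 718 0.05903979864158838
0.08 985 0.058801438563669796
```

```bash
python3 - <<'E'
from h import *
s=r.get_state(); p0=s['position'];p=p0+[0,0,.075]
q=s['ee_rot'];R0=Ro.from_quat([q[1],q[2],q[3],q[0]])
a,b=plan(p,R0,3,g=1); print(); print(plan([.5399,.0733,.12],rot(82.05),15,p0=a,R0=b,g=1)[0])
E
```

```text
{"slide":[0.0, 0.0, -0.62],"turn":[0.0, 0.0, 0.0],"fingers":1} 
{"slide":[0.0, 0.0, -0.63],"turn":[0.0, 0.0, 0.0],"fingers":1} 
{"slide":[0.0, 0.0, -0.62],"turn":[0.0, 0.0, 0.0],"fingers":1} 

{"slide":[0.6, -0.02, 0.0],"turn":[0.0, 0.0, -0.15],"fingers":1} 
{"slide":[0.6, -0.02, 0.0],"turn":[0.0, 0.0, -0.15],"fingers":1} 
{"slide":[0.6, -0.01, 0.0],"turn":[0.0, 0.0, -0.15],"fingers":1} 
{"slide":[0.61, 0.0, 0.0],"turn":[0.0, 0.0, -0.15],"fingers":1} 
{"slide":[0.6, 0.01, 0.0],"turn":[0.0, 0.0, -0.15],"fingers":1} 
{"slide":[0.61, 0.02, 0.0],"turn":[0.0, 0.0, -0.15],"fingers":1} 
{"slide":[0.6, 0.02, 0.0],"turn":[0.0, 0.0, -0.15],"fingers":1} 
{"slide":[0.6, 0.03, 0.0],"turn":[0.0, 0.0, -0.15],"fingers":1} 
{"slide":[0.6, 0.04, 0.0],"turn":[0.0, 0.0, -0.15],"fingers":1} 
{"slide":[0.6, 0.05, 0.0],"turn":[0.0, 0.0, -0.15],"fingers":1} 
{"slide":[0.61, 0.06, -0.01],"turn":[0.0, 0.0, -0.15],"fingers":1} 
{"slide":[0.6, 0.06, 0.0],"turn":[0.0, 0.0, -0.15],"fingers":1} 
{"slide":[0.6, 0.07, -0.01],"turn":[0.0, 0.0, -0.15],"fingers":1} 
{"slide":[0.6, 0.08, 0.0],"turn":[0.0, 0.0, -0.15],"fingers":1} 
{"slide":[0.61, 0.09, -0.01],"turn":[0.0, 0.0, -0.15],"fingers":1} 
[0.53982257 0.07341373 0.12009655]
```

Emit:
{"method": "servo_tool", "body": {"motion": [{"slide":[0,0,-0.62],"turn":[0,0,0],"fingers":1},{"slide":[0,0,-0.63],"turn":[0,0,0],"fingers":1},{"slide":[0,0,-0.62],"turn":[0,0,0],"fingers":1},{"slide":[0,0,0],"turn":[0,0,0],"fingers":1},{"slide":[0,0,0],"turn":[0,0,0],"fingers":1},{"slide":[0,0,0],"turn":[0,0,0],"fingers":1},{"slide":[0,0,0],"turn":[0,0,0],"fingers":1}]}}

```text
time: 3.9
position: [0.4327, -0.2727, 0.1167]
ee_rot: [-0.002, 0.815, 0.579, -0.001]
wrist_force: [0.9, -0.2, -5.4]
grip_width: 0.166
grasp_force: 70.0
```

Emit:
{"method": "servo_tool", "body": {"motion": [{"slide":[0.6,-0.02,0],"turn":[0,0,-0.15],"fingers":1},{"slide":[0.6,-0.02,0],"turn":[0,0,-0.15],"fingers":1},{"slide":[0.6,-0.01,0],"turn":[0,0,-0.15],"fingers":1},{"slide":[0.61,0,0],"turn":[0,0,-0.15],"fingers":1},{"slide":[0.6,0.01,0],"turn":[0,0,-0.15],"fingers":1},{"slide":[0.61,0.02,0],"turn":[0,0,-0.15],"fingers":1},{"slide":[0.6,0.02,0],"turn":[0,0,-0.15],"fingers":1}]}}

```text
time: 4.6
position: [0.4827, -0.1109, 0.1175]
ee_rot: [-0.001, 0.788, 0.616, -0.001]
wrist_force: [-0.4, 0.4, -5.2]
grip_width: 0.165
grasp_force: 69.9
```

Emit:
{"method": "servo_tool", "body": {"motion": [{"slide":[0.6,0.03,0],"turn":[0,0,-0.15],"fingers":1},{"slide":[0.6,0.04,0],"turn":[0,0,-0.15],"fingers":1},{"slide":[0.6,0.05,0],"turn":[0,0,-0.15],"fingers":1},{"slide":[0.61,0.06,0],"turn":[0,0,-0.15],"fingers":1},{"slide":[0.6,0.06,0],"turn":[0,0,-0.15],"fingers":1},{"slide":[0.6,0.07,0],"turn":[0,0,-0.15],"fingers":1},{"slide":[0.6,0.08,0],"turn":[0,0,-0.15],"fingers":1},{"slide":[0.61,0.09,0],"turn":[0,0,-0.15],"fingers":1}]}}

```text
time: 5.4
position: [0.5392, 0.0741, 0.1173]
ee_rot: [-0.001, 0.754, 0.657, -0.001]
wrist_force: [0.4, 0.2, -4.9]
grip_width: 0.164
grasp_force: 70.0
```

```bash
python3 - <<'E'
from h import *
s=r.get_state();print(s['time'],s['position'],s['ee_rot'],s['wrist_force'],s['moment'],s['grasp_force'])
O=np.array([.6267,.041]);a=np.radians(82.05);yc=np.array([np.cos(a),np.sin(a)]);xc=np.array([yc[1],-yc[0]])
out=[]
for n in('top','wrist'):
    im,W=cloud(n); out.append(im[:,:,::-1]); w=W.reshape(-1,3);w=w[np.isfinite(w[:,0])];X=(w[:,:2]-O)@xc;Y=(w[:,:2]-O)@yc;z=w[:,2]
    k=(X<0)&(X>-.2)&(abs(Y)<.115)&(z>.045)&(z<.055)
    if k.sum()>20: print(n,'panel top x',np.percentile(X[k],[5,50,95]),'y',np.percentile(Y[k],[1,99]))
    k=(abs(X+.09)<.04)&(abs(Y)<.13)&(z>.125)&(z<.142)
    if k.sum()>20: print(n,'bar',np.percentile(X[k],[3,50,97]),'y',np.percentile(Y[k],[.5,99.5]),np.median(z[k]))
    k=(abs(X+.09)<.04)&(abs(Y)<.13)&(z>.145)&(z<.158)
    if k.sum()>20: print(n,'boss',np.percentile(X[k],[3,50,97]),'y',np.percentile(Y[k],[1,99]),np.median(z[k]))
cv2.imwrite('pics/w2.png',cv2.resize(np.hstack(out),(800,300)))
print(plan([.5399,.0733,.0355],rot(82.05),5,g=1)[0])
E
```

```text
5.4 [0.53920427 0.07407799 0.11729103] [-7.36746193e-04  7.54209070e-01  6.56633094e-01 -1.05570104e-03] [ 0.3693596   0.24131295 -4.894918  ] [-0.03059504 -0.02135902 -0.01963657] 69.95937824249268
top bar [-0.11326466 -0.09379624 -0.08464613] y [-0.05141122  0.06540114] 0.13074741704218484
top boss [-0.11278481 -0.10342676 -0.07214801] y [0.04121222 0.07578416] 0.1480127712853004
wrist panel top x [-0.13787227 -0.1360608  -0.1350939 ] y [-0.03310361  0.10337265]
wrist bar [-0.10626292 -0.08964854 -0.07319913] y [-0.01967063  0.09404898] 0.13178060800325608
wrist boss [-0.11016242 -0.08996824 -0.0692133 ] y [0.01485926 0.07900843] 0.14922656995615735
{"slide":[-0.01, 0.0, 0.41],"turn":[0.0, 0.0, 0.01],"fingers":1} 
{"slide":[-0.01, 0.0, 0.41],"turn":[0.0, 0.0, 0.01],"fingers":1} 
{"slide":[-0.01, 0.0, 0.41],"turn":[0.0, 0.0, 0.0],"fingers":1} 
{"slide":[-0.02, 0.0, 0.41],"turn":[-0.01, -0.01, 0.01],"fingers":1} 
{"slide":[-0.01, 0.0, 0.41],"turn":[0.0, 0.0, 0.0],"fingers":1} 
[0.53974582 0.07342919 0.03566661]
```

View pics/w2.png

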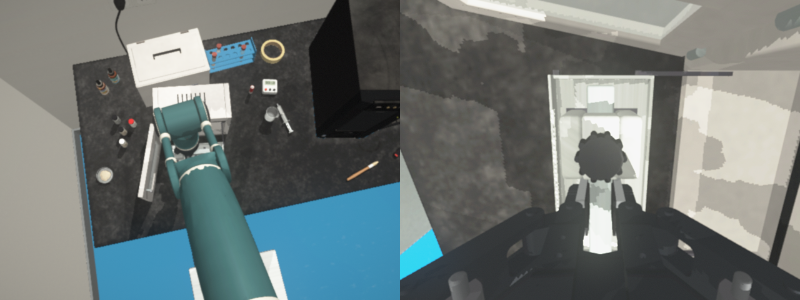

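The bar is held level and centred over the tray (x −90, y +3 mm in the cabinet frame). The forearm runs close beside the door (top view, ~(165,180)), so I check that clearance before lowering.

```bash
python3 - <<'E'
from h import *
O=np.array([.6267,.041]);a=np.radians(82.05);yc=np.array([np.cos(a),np.sin(a)]);xc=np.array([yc[1],-yc[0]])
im,W=cloud('scene');w=W.reshape(-1,3);i=im.reshape(-1,3).astype(int);X=(w[:,:2]-O)@xc;Y=(w[:,:2]-O)@yc;z=w[:,2]
k=np.isfinite(X)&((i[:,2]-i[:,0]>15)|(i.max(1)<60))&(X>-.3)&(X<.1)&(Y>-.15)&(Y<.3)&(z>.1)
for y in np.arange(0,.2,.02):
    q=k&(Y>y)&(Y<y+.02)
    if q.sum()>5: print(round(y,2),q.sum(),'minz',np.percentile(z[q],1),'x',np.percentile(X[q],[1,99]))
cv2.imwrite('pics/s2.png',im[120:400,160:580,::-1])
E
```

```text
0.0 880 minz 0.2286603389336196 x [-0.29902458 -0.08602037]
0.02 1849 minz 0.15069708929768103 x [-0.29799039 -0.08131252]
0.04 1667 minz 0.22525733419945043 x [-0.26413054 -0.08595769]
0.06 303 minz 0.16210990648151877 x [-0.18093594 -0.08881089]
0.08 145 minz 0.4447520750863221 x [-0.12866769 -0.08093373]
```

View pics/s2.png

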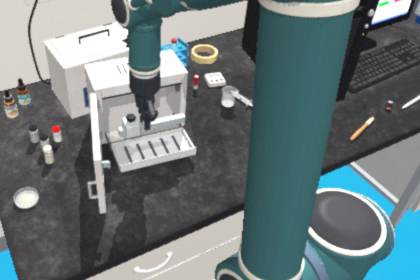

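The crop shows the wrist upright and well clear of the door, with the bar above the tray. Lowering.

Emit:
{"method": "servo_tool", "body": {"motion": [{"slide":[-0.03,0,0.5],"turn":[0,0,0],"fingers":1},{"slide":[-0.03,0,0.5],"turn":[0,0,0],"fingers":1},{"slide":[0,0,0.5],"turn":[0,0,0],"fingers":1},{"slide":[0,0,0.3],"turn":[0,0,0],"fingers":1},{"slide":[0,0,0.1],"turn":[0,0,0],"fingers":1},{"slide":[0,0,0.1],"turn":[0,0,0],"fingers":1},{"slide":[0,0,0.04],"turn":[0,0,0],"fingers":1},{"slide":[0,0,0],"turn":[0,0,0],"fingers":1}]}}

```text
time: 6.35
position: [0.5403, 0.0708, 0.0379]
ee_rot: [0.0, 0.754, 0.656, 0.0]
wrist_force: [-0.3, 0.1, -4.8]
grip_width: 0.166
grasp_force: 69.8
```

Emit:
{"method": "servo_tool", "body": {"motion": [{"slide":[0,0,0.05],"turn":[0,0,0],"fingers":1},{"slide":[0,0,0.05],"turn":[0,0,0],"fingers":1},{"slide":[0,0,0],"turn":[0,0,0],"fingers":1}]}}

```text
time: 6.65
position: [0.5408, 0.0709, 0.0344]
ee_rot: [0.001, 0.754, 0.656, 0.001]
wrist_force: [-0.9, -1.2, -0.2]
grip_width: 0.161
grasp_force: 70.5
```

Emit:
{"method": "servo_tool", "body": {"motion": [{"slide":[0,0,0.02],"turn":[0,0,0],"fingers":1},{"slide":[0,0,0],"turn":[0,0,0],"fingers":1}]}}

```text
time: 6.85
position: [0.5413, 0.0708, 0.0344]
ee_rot: [0.001, 0.754, 0.656, 0.001]
wrist_force: [-1.2, 0.0, 5.6]
grip_width: 0.164
grasp_force: 71.3
```

Emit:
{"method": "servo_tool", "body": {"motion": [{"slide":[0,0,-0.05],"turn":[0,0,0],"fingers":0.7},{"slide":[0,0,0],"turn":[0,0,0],"fingers":0.6},{"slide":[0,0,0],"turn":[0,0,0],"fingers":0.55},{"slide":[0,0,0],"turn":[0,0,0],"fingers":0.55},{"slide":[0,0,0],"turn":[0,0,0],"fingers":0.55}]}}

```text
time: 7.35
position: [0.5396, 0.0708, 0.0343]
ee_rot: [-0.0, 0.754, 0.656, -0.0]
wrist_force: [-0.2, -0.7, -0.7]
grip_width: 0.452
grasp_force: 0.0
```

Emit:
{"method": "servo_tool", "body": {"motion": [{"slide":[0,0,-0.3],"turn":[0,0,0],"fingers":0.55},{"slide":[0,0,-0.6],"turn":[0,0,0],"fingers":0.55},{"slide":[0,0,-1],"turn":[0,0,0],"fingers":0.55},{"slide":[0,0,-1],"turn":[0,0,0],"fingers":0.55},{"slide":[0,0,-1],"turn":[0,0,0],"fingers":0.55},{"slide":[0,0,0],"turn":[0,0,0],"fingers":0.55},{"slide":[0,0,0],"turn":[0,0,0],"fingers":0.55}]}}

```text
time: 8.05
position: [0.5409, 0.071, 0.193]
ee_rot: [0.001, 0.754, 0.656, 0.002]
wrist_force: [-0.0, 0.1, -0.6]
grip_width: 0.45
grasp_force: 0.0
```

```bash
python3 - <<'E'
from h import *
s=r.get_state();print(s['time'],s['position'])
O=np.array([.6267,.041]);a=np.radians(82.05);yc=np.array([np.cos(a),np.sin(a)]);xc=np.array([yc[1],-yc[0]])
for n in('scene','wrist'):
    im,W=cloud(n); w=W.reshape(-1,3);w=w[np.isfinite(w[:,0])];X=(w[:,:2]-O)@xc;Y=(w[:,:2]-O)@yc;z=w[:,2]
    k=(X<0)&(X>-.2)&(abs(Y)<.115)&(z>.046)&(z<.053)&(X<-.12)
    if k.sum()>20: print(n,'panel top x',np.percentile(X[k],[5,50,95]))
    k=(abs(X+.09)<.035)&(abs(Y)<.13)&(z>.043)&(z<.056)
    if k.sum()>20: print(n,'bar',np.percentile(X[k],[3,50,97]),'y',np.percentile(Y[k],[.5,99.5]),np.median(z[k]))
    k=(abs(X+.09)<.04)&(abs(Y)<.13)&(z>.061)&(z<.068)
    if k.sum()>20: print(n,'boss',np.percentile(X[k],[3,50,97]),'y',np.percentile(Y[k],[1,99]),np.median(z[k]))
p1=np.r_[O+xc*-.195+yc*0,.10]
a,b=plan(p1,rot(82.05,40),10,g=1)
p2=np.r_[O+xc*-.165,.04]; a,b=plan(p2,rot(82.05,40),3,p0=a,R0=b,g=1);print(a)
p2=np.r_[O+xc*.013,.04]; a,b=plan(p2,rot(82.05,40),12,p0=a,R0=b,g=1);print(a)
E
```

```text
8.05 [0.54087205 0.07095375 0.19296197]
scene panel top x [-0.14121011 -0.13913773 -0.13636348]
scene bar [-0.11308378 -0.09428935 -0.08129678] y [-0.09088602  0.08901294] 0.047076138109740207
scene boss [-0.11334497 -0.09873965 -0.07317409] y [0.03900559 0.07389872] 0.06396028395530887
wrist panel top x [-0.1371186  -0.13545754 -0.13429192]
wrist bar [-0.09587721 -0.08823429 -0.08072908] y [-0.09050087  0.08739458] 0.04839470784268082
wrist boss [-0.10911681 -0.08848877 -0.06740605] y [0.03685343 0.0721022 ] 0.06573880025756373
{"slide":[-0.04, -0.26, 0.22],"turn":[-0.8, 0.0, 0.0],"fingers":1} 
{"slide":[-0.04, -0.27, 0.21],"turn":[-0.8, 0.0, 0.0],"fingers":1} 
{"slide":[-0.04, -0.29, 0.19],"turn":[-0.8, 0.0, 0.0],"fingers":1} 
{"slide":[-0.04, -0.3, 0.17],"turn":[-0.8, 0.0, 0.0],"fingers":1} 
{"slide":[-0.05, -0.31, 0.14],"turn":[-0.8, 0.0, 0.0],"fingers":1} 
{"slide":[-0.04, -0.32, 0.12],"turn":[-0.8, 0.0, 0.0],"fingers":1} 
{"slide":[-0.05, -0.33, 0.1],"turn":[-0.8, 0.0, 0.0],"fingers":1} 
{"slide":[-0.04, -0.33, 0.08],"turn":[-0.81, 0.0, 0.0],"fingers":1} 
{"slide":[-0.05, -0.34
[... 447 characters left out ...]
, 0.0, 0.0],"fingers":1} 
{"slide":[0.0, 0.28, 0.24],"turn":[0.0, 0.0, 0.0],"fingers":1} 
{"slide":[0.0, 0.28, 0.24],"turn":[0.0, 0.0, 0.0],"fingers":1} 
{"slide":[0.0, 0.29, 0.24],"turn":[0.0, 0.0, 0.0],"fingers":1} 
{"slide":[0.0, 0.28, 0.24],"turn":[0.0, 0.0, 0.0],"fingers":1} 
{"slide":[0.0, 0.29, 0.24],"turn":[0.0, 0.0, 0.0],"fingers":1} 
{"slide":[0.0, 0.28, 0.24],"turn":[0.0, 0.0, 0.0],"fingers":1} 
{"slide":[0.0, 0.29, 0.23],"turn":[0.0, 0.0, 0.0],"fingers":1} 
{"slide":[0.0, 0.28, 0.24],"turn":[0.0, 0.0, 0.0],"fingers":1} 
{"slide":[0.0, 0.29, 0.23],"turn":[0.0, 0.0, 0.0],"fingers":1} 
{"slide":[0.0, 0.28, 0.24],"turn":[0.0, 0.0, 0.0],"fingers":1} 
[0.63945039 0.03928207 0.03985706]
```

```bash
python3 - <<'E'
from h import *
O=np.array([.6267,.041]);a=np.radians(82.05);yc=np.array([np.cos(a),np.sin(a)]);xc=np.array([yc[1],-yc[0]])
a,b=plan(np.r_[O+xc*-.175,.10],rot(82.05,40),10,g=1)
print(a)
E
```

```text
{"slide":[-0.04, -0.21, 0.22],"turn":[-0.8, 0.0, 0.0],"fingers":1} 
{"slide":[-0.04, -0.22, 0.21],"turn":[-0.8, 0.0, 0.0],"fingers":1} 
{"slide":[-0.04, -0.24, 0.19],"turn":[-0.8, 0.0, 0.0],"fingers":1} 
{"slide":[-0.04, -0.25, 0.18],"turn":[-0.8, 0.0, 0.0],"fingers":1} 
{"slide":[-0.05, -0.26, 0.16],"turn":[-0.8, 0.0, 0.0],"fingers":1} 
{"slide":[-0.04, -0.27, 0.14],"turn":[-0.8, 0.0, 0.0],"fingers":1} 
{"slide":[-0.05, -0.28, 0.12],"turn":[-0.8, 0.0, 0.0],"fingers":1} 
{"slide":[-0.04, -0.29, 0.1],"turn":[-0.81, 0.0, 0.0],"fingers":1} 
{"slide":[-0.05, -0.3, 0.08],"turn":[-0.8, 0.0, 0.0],"fingers":1} 
{"slide":[-0.04, -0.31, 0.06],"turn":[-0.81, 0.0, 0.0],"fingers":1} 
[0.45349273 0.06524937 0.09984421]
```

Emit:
{"method": "servo_tool", "body": {"motion": [{"slide":[-0.04,-0.21,0.22],"turn":[-0.8,0,0],"fingers":1},{"slide":[-0.04,-0.22,0.21],"turn":[-0.8,0,0],"fingers":1},{"slide":[-0.04,-0.24,0.19],"turn":[-0.8,0,0],"fingers":1},{"slide":[-0.04,-0.25,0.18],"turn":[-0.8,0,0],"fingers":1},{"slide":[-0.05,-0.26,0.16],"turn":[-0.8,0,0],"fingers":1},{"slide":[-0.04,-0.27,0.14],"turn":[-0.8,0,0],"fingers":1},{"slide":[-0.05,-0.28,0.12],"turn":[-0.8,0,0],"fingers":1},{"slide":[-0.04,-0.29,0.1],"turn":[-0.81,0,0],"fingers":1}]}}

```text
time: 8.95
position: [0.4699, 0.0662, 0.1164]
ee_rot: [0.208, 0.725, 0.631, 0.181]
wrist_force: [-0.1, -1.4, 0.2]
grip_width: -0.0
grasp_force: 0.0
```

Emit:
{"method": "servo_tool", "body": {"motion": [{"slide":[-0.05,-0.3,0.08],"turn":[-0.8,0,0],"fingers":1},{"slide":[-0.04,-0.31,0.06],"turn":[-0.81,0,0],"fingers":1},{"slide":[0,0,0],"turn":[0,0,0],"fingers":1},{"slide":[0,0,0],"turn":[0,0,0],"fingers":1}]}}

```text
time: 9.35
position: [0.4714, 0.0719, 0.1083]
ee_rot: [0.251, 0.713, 0.619, 0.211]
wrist_force: [-0.2, -0.9, 0.1]
grip_width: 0.001
grasp_force: 0.0
```

```bash
python3 - <<'E'
from h import *
s=r.get_state();print(s['position'],s['joints'])
q=s['ee_rot'];R=Ro.from_quat([q[1],q[2],q[3],q[0]]);print(R.as_matrix()[:,2],(R.inv()*rot(82.05,40)).as_rotvec(True))
O=np.array([.6267,.041]);a=np.radians(82.05);yc=np.array([np.cos(a),np.sin(a)]);xc=np.array([yc[1],-yc[0]])
print((s['position'][:2]-O)@xc)
a,b=plan(np.r_[O+xc*-.175,.03],rot(82.05,40),4,g=1)
a,b=plan(np.r_[O+xc*-.01,.03],rot(82.05,40),12,p0=a,R0=b,g=1)
E
```

```text
[0.47140513 0.07187718 0.10827052] [ 0.29821367 -0.32162675  2.57097757 -0.80636753  0.38693201  1.11817899]
[ 0.61243808 -0.09668726 -0.78458344] [-1.68725611  0.63141889  0.1318548 ]
-0.15807293947588968
{"slide":[-0.05, -0.39, 0.32],"turn":[-0.08, 0.03, 0.01],"fingers":1} 
{"slide":[-0.05, -0.39, 0.32],"turn":[-0.09, 0.03, 0.01],"fingers":1} 
{"slide":[-0.06, -0.39, 0.31],"turn":[-0.08, 0.03, 0.0],"fingers":1} 
{"slide":[-0.06, -0.39, 0.31],"turn":[-0.09, 0.04, 0.01],"fingers":1} 
{"slide":[0.0, 0.26, 0.22],"turn":[0.0, 0.0, 0.0],"fingers":1} 
{"slide":[0.0, 0.26, 0.22],"turn":[0.0, 0.0, 0.0],"fingers":1} 
{"slide":[0.0, 0.26, 0.22],"turn":[0.0, 0.0, 0.0],"fingers":1} 
{"slide":[0.0, 0.26, 0.22],"turn":[0.0, 0.0, 0.0],"fingers":1} 
{"slide":[0.0, 0.27, 0.22],"turn":[0.0, 0.0, 0.0],"fingers":1} 
{"slide":[0.0, 0.26, 0.22],"turn":[0.0, 0.0, 0.0],"fingers":1} 
{"slide":[0.0, 0.27, 0.22],"turn":[0.0, 0.0, 0.0],"fingers":1} 
{"slide":[0.0, 0.26, 0.22],"turn":[0.0, 0.0, 0.0],"fingers":1} 
{"slide":[0.0, 0.27, 0.22],"turn":[0.0, 0.0, 0.0],"fingers":1} 
{"slide":[0.0, 0.26, 0.22],"turn":[0.0, 0.0, 0.0],"fingers":1} 
{"slide":[0.0, 0.27, 0.22],"turn":[0.0, 0.0, 0.0],"fingers":1} 
{"slide":[0.0, 0.26, 0.23],"turn":[0.0, 0.0, 0.0],"fingers":1}
```

```bash
python3 - <<'E'
from h import *
O=np.array([.6267,.041]);a=np.radians(82.05);yc=np.array([np.cos(a),np.sin(a)]);xc=np.array([yc[1],-yc[0]])
P=lambda x,z:np.r_[O+xc*x,z]
a,b=plan(P(-.175,.10),rot(82.05,15),6,g=1);print()
a,b=plan(P(-.175,.03),rot(82.05,15),4,p0=a,R0=b,g=1);print()
a,b=plan(P(-.08,.03),rot(82.05,15),6,p0=a,R0=b,g=1);print()
a,b=plan(P(-.02,.03),rot(82.05,40),6,p0=a,R0=b,g=1);print()
E
```

```text
{"slide":[-0.04, -0.08, -0.02],"turn":[0.78, 0.02, 0.0],"fingers":1} 
{"slide":[-0.04, -0.08, -0.01],"turn":[0.78, 0.02, 0.0],"fingers":1} 
{"slide":[-0.04, -0.08, -0.01],"turn":[0.78, 0.02, 0.0],"fingers":1} 
{"slide":[-0.04, -0.08, 0.0],"turn":[0.77, 0.02, 0.0],"fingers":1} 
{"slide":[-0.03, -0.07, 0.01],"turn":[0.78, 0.02, 0.0],"fingers":1} 
{"slide":[-0.04, -0.08, 0.01],"turn":[0.77, 0.03, 0.0],"fingers":1} 

{"slide":[0.0, -0.11, 0.42],"turn":[0.0, 0.0, 0.0],"fingers":1} 
{"slide":[0.0, -0.11, 0.42],"turn":[0.0, 0.0, 0.0],"fingers":1} 
{"slide":[0.0, -0.11, 0.42],"turn":[0.0, 0.0, 0.0],"fingers":1} 
{"slide":[0.0, -0.12, 0.43],"turn":[0.0, 0.0, 0.0],"fingers":1} 

{"slide":[0.0, 0.38, 0.1],"turn":[0.0, 0.0, 0.0],"fingers":1} 
{"slide":[0.0, 0.38, 0.1],"turn":[0.0, 0.0, 0.0],"fingers":1} 
{"slide":[0.0, 0.38, 0.1],"turn":[0.0, 0.0, 0.0],"fingers":1} 
{"slide":[0.0, 0.38, 0.1],"turn":[0.0, 0.0, 0.0],"fingers":1} 
{"slide":[0.0, 0.39, 0.11],"turn":[0.0, 0.0, 0.0],"fingers":1} 
{"slide":[0.0, 0.38, 0.1],"turn":[0.0, 0.0, 0.0],"fingers":1} 

{"slide":[0.0, 0.24, 0.07],"turn":[-0.83, 0.0, 0.0],"fingers":1} 
{"slide":[0.0, 0.24, 0.08],"turn":[-0.83, 0.0, 0.0],"fingers":1} 
{"slide":[0.0, 0.23, 0.1],"turn":[-0.83, 0.0, 0.0],"fingers":1} 
{"slide":[0.0, 0.22, 0.12],"turn":[-0.84, 0.0, 0.0],"fingers":1} 
{"slide":[0.0, 0.21, 0.13],"turn":[-0.83, 0.0, 0.0],"fingers":1} 
{"slide":[0.0, 0.21, 0.14],"turn":[-0.84, 0.0, 0.0],"fingers":1}
```

Emit:
{"method": "servo_tool", "body": {"motion": [{"slide":[-0.04,-0.08,-0.02],"turn":[0.78,0.02,0],"fingers":1},{"slide":[-0.04,-0.08,-0.01],"turn":[0.78,0.02,0],"fingers":1},{"slide":[-0.04,-0.08,-0.01],"turn":[0.78,0.02,0],"fingers":1},{"slide":[-0.04,-0.08,0],"turn":[0.77,0.02,0],"fingers":1},{"slide":[-0.03,-0.07,0.01],"turn":[0.78,0.02,0],"fingers":1},{"slide":[-0.04,-0.08,0.01],"turn":[0.77,0.03,0],"fingers":1},{"slide":[0,0,0],"turn":[0,0,0],"fingers":1}]}}

```text
time: 10.05
position: [0.4558, 0.0651, 0.1018]
ee_rot: [0.099, 0.749, 0.649, 0.088]
wrist_force: [0.1, -0.2, 0.0]
grip_width: 0.001
grasp_force: 0.0
```

```bash
cat >> h.py <<'E'
O=np.array([.6267,.041]);_a=np.radians(82.05);yc=np.array([np.cos(_a),np.sin(_a)]);xc=np.array([yc[1],-yc[0]])
P=lambda x,z,y=0:np.r_[O+xc*x+yc*y,z]
def st():
    s=r.get_state();q=s['ee_rot'];R=Ro.from_quat([q[1],q[2],q[3],q[0]]);d=s['position'][:2]-O
    print('t',s['time'],'cab x,y,z',np.round([d@xc,d@yc,s['position'][2]],4),'zax',np.round(R.as_matrix()[:,2],3),'xyaw',np.degrees(np.arctan2(*R.as_matrix()[1::-1,0])),'j',np.round(s['joints'],2),'F',np.round(s['wrist_force'],1))
E
python3 - <<'E'
from h import *
st()
a,b=plan(P(-.175,.03),rot(82.05,15),4,g=1);print()
E
```

```text
t 10.05 cab x,y,z [-0.1726  0.0002  0.1018] zax [ 0.261 -0.033 -0.965] xyaw 81.89242771631955 j [ 0.14 -0.19  2.35 -0.11  0.72  0.35] F [ 0.1 -0.2  0. ]
{"slide":[0.0, -0.13, 0.43],"turn":[0.01, -0.01, -0.01],"fingers":1} 
{"slide":[0.0, -0.13, 0.43],"turn":[0.01, -0.01, -0.01],"fingers":1} 
{"slide":[-0.01, -0.13, 0.43],"turn":[0.02, -0.01, -0.01],"fingers":1} 
{"slide":[0.0, -0.14, 0.43],"turn":[0.01, -0.01, -0.01],"fingers":1}
```

Emit:
{"method": "servo_tool", "body": {"motion": [{"slide":[0,-0.13,0.43],"turn":[0,0,0],"fingers":1},{"slide":[0,-0.13,0.43],"turn":[0,0,0],"fingers":1},{"slide":[0,-0.13,0.43],"turn":[0,0,0],"fingers":1},{"slide":[0,-0.13,0.43],"turn":[0,0,0],"fingers":1},{"slide":[0,0.15,0.04],"turn":[0,0,0],"fingers":1},{"slide":[0,0.15,0.04],"turn":[0,0,0],"fingers":1},{"slide":[0,0.15,0.04],"turn":[0,0,0],"fingers":1},{"slide":[0,0.15,0.04],"turn":[0,0,0],"fingers":1}]}}

```text
time: 10.85
position: [0.4797, 0.0623, 0.0315]
ee_rot: [0.101, 0.748, 0.65, 0.09]
wrist_force: [-0.0, 0.6, 0.1]
grip_width: 0.001
grasp_force: 0.0
```

Emit:
{"method": "servo_tool", "body": {"motion": [{"slide":[0,0.2,0.05],"turn":[0,0,0],"fingers":1},{"slide":[0,0.24,0.06],"turn":[0,0,0],"fingers":1},{"slide":[0,0.24,0.06],"turn":[0,0,0],"fingers":1},{"slide":[0,0.24,0.06],"turn":[0,0,0],"fingers":1},{"slide":[0,0.24,0.06],"turn":[0,0,0],"fingers":1},{"slide":[0,0.24,0.06],"turn":[0,0,0],"fingers":1},{"slide":[0,0.24,0.06],"turn":[0,0,0],"fingers":1},{"slide":[0,0.24,0.06],"turn":[0,0,0],"fingers":1}]}}

```text
time: 11.65
position: [0.5547, 0.0511, 0.0313]
ee_rot: [0.1, 0.748, 0.65, 0.088]
wrist_force: [-2.5, 1.4, -1.7]
grip_width: -0.0
grasp_force: 1.3
```

```bash
python3 - <<'E'
from h import *
st()
a,b=plan(P(-.035,.028),rot(82.05,40),6,g=1);print()
a,b=plan(P(.02,.028),rot(82.05,40),6,p0=a,R0=b,g=1);print()
im,W=cloud('scene'); w=W.reshape(-1,3);w=w[np.isfinite(w[:,0])];X=(w[:,:2]-O)@xc;Y=(w[:,:2]-O)@yc;z=w[:,2]
k=(X<0)&(X>-.2)&(abs(Y)<.115)&(z>.046)&(z<.053)
for x in np.arange(-.15,0,.005): print(round(x,3),(k&(X>x)&(X<x+.005)).sum(),end=' ')
cv2.imwrite('pics/s3.png',im[120:400,160:580,::-1])
E
```

```text
t 11.65 cab x,y,z [-0.0728  0.0001  0.0313] zax [ 0.261 -0.035 -0.965] xyaw 81.95213071291914 j [ 0.08  0.12  2.22 -0.11  0.55  0.31] F [-2.5  1.4 -1.7]
{"slide":[0.0, 0.15, 0.05],"turn":[-0.82, 0.0, 0.0],"fingers":1} 
{"slide":[0.0, 0.14, 0.07],"turn":[-0.82, 0.0, -0.01],"fingers":1} 
{"slide":[0.0, 0.14, 0.08],"turn":[-0.83, 0.0, 0.0],"fingers":1} 
{"slide":[0.0, 0.13, 0.08],"turn":[-0.82, 0.0, -0.01],"fingers":1} 
{"slide":[0.0, 0.13, 0.09],"turn":[-0.83, 0.0, 0.0],"fingers":1} 
{"slide":[0.0, 0.12, 0.11],"turn":[-0.82, -0.01, -0.01],"fingers":1} 

{"slide":[0.0, 0.18, 0.15],"turn":[0.0, 0.0, 0.0],"fingers":1} 
{"slide":[0.0, 0.17, 0.15],"turn":[0.0, 0.0, 0.0],"fingers":1} 
{"slide":[0.0, 0.18, 0.15],"turn":[0.0, 0.0, 0.0],"fingers":1} 
{"slide":[0.0, 0.17, 0.14],"turn":[0.0, 0.0, 0.0],"fingers":1} 
{"slide":[0.0, 0.18, 0.15],"turn":[0.0, 0.0, 0.0],"fingers":1} 
{"slide":[0.0, 0.17, 0.14],"turn":[0.0, 0.0, 0.0],"fingers":1} 

-0.15 0 -0.145 0 -0.14 0 -0.135 0 -0.13 0 -0.125 0 -0.12 0 -0.115 0 -0.11 0 -0.105 0 -0.1 0 -0.095 1 -0.09 2 -0.085 1 -0.08 2 -0.075 0 -0.07 17 -0.065 64 -0.06 4 -0.055 0 -0.05 0 -0.045 1 -0.04 18 -0.035 4 -0.03 1 -0.025 22 -0.02 20 -0.015 23 -0.01 7 -0.005 5
```

View pics/s3.png

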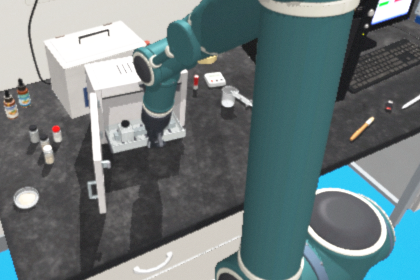

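The tray is about half in with the bar lying on it; the panel face is at about −68 mm and the tool leads it by ~5 mm. I now lean to 40° while pushing.

Emit:
{"method": "servo_tool", "body": {"motion": [{"slide":[0,0.15,0.05],"turn":[-0.82,0,0],"fingers":1},{"slide":[0,0.14,0.07],"turn":[-0.82,0,0],"fingers":1},{"slide":[0,0.14,0.08],"turn":[-0.83,0,0],"fingers":1},{"slide":[0,0.13,0.08],"turn":[-0.82,0,0],"fingers":1},{"slide":[0,0.13,0.09],"turn":[-0.83,0,0],"fingers":1},{"slide":[0,0.12,0.11],"turn":[-0.82,0,0],"fingers":1},{"slide":[0,0,0],"turn":[0,0,0],"fingers":1}]}}

```text
time: 12.4
position: [0.5849, 0.0408, 0.0319]
ee_rot: [0.23, 0.722, 0.624, 0.189]
wrist_force: [0.7, 0.2, -0.2]
grip_width: -0.002
grasp_force: 0.1
```

Emit:
{"method": "servo_tool", "body": {"motion": [{"slide":[0,0.15,0.13],"turn":[0,0,0],"fingers":1},{"slide":[0,0.15,0.13],"turn":[0,0,0],"fingers":1},{"slide":[0,0.15,0.13],"turn":[0,0,0],"fingers":1},{"slide":[0,0.15,0.13],"turn":[0,0,0],"fingers":1}]}}

```text
time: 12.8
position: [0.6176, 0.0357, 0.029]
ee_rot: [0.23, 0.723, 0.623, 0.189]
wrist_force: [-2.9, 1.2, 2.2]
grip_width: -0.003
grasp_force: 1.4
```

```bash
python3 - <<'E'
from h import *
st()
E
```

```text
t 12.8 cab x,y,z [-0.0082 -0.0065  0.029 ] zax [ 0.56  -0.096 -0.823] xyaw 81.2822408096562 j [ 0.1   0.15  2.32 -1.06  0.18  1.26] F [-2.9  1.2  2.2]
```

Emit:
{"method": "servo_tool", "body": {"motion": [{"slide":[0,0.1,0.06],"turn":[0,0,0],"fingers":1},{"slide":[0,0.08,0.05],"turn":[0,0,0],"fingers":1},{"slide":[0,0.08,0.05],"turn":[0,0,0],"fingers":1},{"slide":[0,0,0],"turn":[0,0,0],"fingers":1}]}}

```text
time: 13.2
position: [0.6287, 0.0338, 0.0293]
ee_rot: [0.23, 0.723, 0.623, 0.189]
wrist_force: [0.2, 0.6, 0.2]
grip_width: 0.005
grasp_force: 0.0
```

Emit:
{"method": "servo_tool", "body": {"motion": [{"slide":[0,0.06,0.04],"turn":[0,0,0],"fingers":1},{"slide":[0,0.06,0.04],"turn":[0,0,0],"fingers":1},{"slide":[0,0,0],"turn":[0,0,0],"fingers":1}]}}

```text
time: 13.5
position: [0.6325, 0.033, 0.0285]
ee_rot: [0.229, 0.723, 0.624, 0.188]
wrist_force: [-7.6, 2.0, 5.7]
grip_width: -0.002
grasp_force: 4.0
```

```bash
python3 - <<'E'
from h import *
st()
E
```

```text
t 13.5 cab x,y,z [ 0.0068 -0.0071  0.0285] zax [ 0.558 -0.097 -0.824] xyaw 81.28620046724723 j [ 0.09  0.17  2.29 -1.01  0.18  1.2 ] F [-7.6  2.   5.7]
```

Emit:
{"method": "servo_tool", "body": {"motion": [{"slide":[0,0.06,0.04],"turn":[0,0,0],"fingers":1},{"slide":[0,0,0],"turn":[0,0,0],"fingers":1},{"slide":[0,0,0],"turn":[0,0,0],"fingers":1}]}}

```text
time: 13.8
position: [0.6328, 0.0325, 0.0272]
ee_rot: [0.228, 0.724, 0.624, 0.187]
wrist_force: [-20.7, 4.6, 14.0]
grip_width: 0.001
grasp_force: 10.5
```

```bash
python3 - <<'E'
from h import *
st()
print('retreat');a,b=plan(P(-.09,.06),rot(82.05,34),6,g=1)
a,b=plan(P(-.14,.24),rot(82.05,0),8,p0=a,R0=b,g=1)
print(np.c_[a])
E
```

```text
t 13.8 cab x,y,z [ 0.0072 -0.0075  0.0272] zax [ 0.555 -0.097 -0.826] xyaw 81.2790502932323 j [ 0.09  0.18  2.29 -1.    0.18  1.19] F [-20.7   4.6  14. ]
retreat
{"slide":[0.02, -0.26, -0.34],"turn":[0.01, 0.04, -0.01],"fingers":1} 
{"slide":[0.03, -0.26, -0.34],"turn":[0.01, 0.04, 0.0],"fingers":1} 
{"slide":[0.03, -0.26, -0.34],"turn":[0.01, 0.04, -0.01],"fingers":1} 
{"slide":[0.03, -0.26, -0.34],"turn":[0.01, 0.04, 0.0],"fingers":1} 
{"slide":[0.03, -0.25, -0.34],"turn":[0.01, 0.03, -0.01],"fingers":1} 
{"slide":[0.02, -0.26, -0.35],"turn":[0.01, 0.04, 0.0],"fingers":1} 
{"slide":[0.0, 0.19, -0.55],"turn":[0.85, 0.0, 0.0],"fingers":1} 
{"slide":[0.0, 0.14, -0.57],"turn":[0.85, 0.0, 0.0],"fingers":1} 
{"slide":[0.0, 0.1, -0.57],"turn":[0.85, 0.0, 0.0],"fingers":1} 
{"slide":[0.0, 0.06, -0.58],"turn":[0.85, 0.0, 0.0],"fingers":1} 
{"slide":[0.0, 0.02, -0.58],"turn":[0.85, 0.0, 0.0],"fingers":1} 
{"slide":[0.0, -0.03, -0.58],"turn":[0.85, 0.0, 0.0],"fingers":1} 
{"slide":[0.0, -0.07, -0.58],"turn":[0.85, 0.0, 0.0],"fingers":1} 
{"slide":[0.01, -0.12, -0.58],"turn":[0.85, -0.01, 0.0],"fingers":1} 
[[0.48806832]
 [0.06054829]
 [0.24003886]]
```

Emit:
{"method": "servo_tool", "body": {"motion": [{"slide":[0.02,-0.26,-0.34],"turn":[0,0,0],"fingers":1},{"slide":[0.03,-0.26,-0.34],"turn":[0,0,0],"fingers":1},{"slide":[0.03,-0.26,-0.34],"turn":[0,0.1,0],"fingers":1},{"slide":[0.03,-0.26,-0.34],"turn":[0,0.1,0],"fingers":1},{"slide":[0.03,-0.25,-0.34],"turn":[0.4,0,0],"fingers":1},{"slide":[0.02,-0.26,-0.35],"turn":[0.6,0,0],"fingers":1},{"slide":[0,0.15,-0.55],"turn":[0.9,0,0],"fingers":1},{"slide":[0,0.1,-0.57],"turn":[0.9,0,0],"fingers":1}]}}

```text
time: 14.6
position: [0.5279, 0.0558, 0.1066]
ee_rot: [0.132, 0.743, 0.645, 0.116]
wrist_force: [1.0, -0.7, -0.1]
grip_width: -0.004
grasp_force: 0.0
```

```bash
python3 - <<'E'
from h import *
st()
# door target: approach points for open angle th; contact pt 170 from hinge on outer face
print('rise');a,b=plan(P(-.15,.26),rot(82.05,0),6,g=1);st()
im,W=cloud('scene'); w=W.reshape(-1,3);w=w[np.isfinite(w[:,0])];X=(w[:,:2]-O)@xc;Y=(w[:,:2]-O)@yc;z=w[:,2]
k=(z>.185)&(z<.196)&(X<-.03)&(Y>.06)&(X>-.3)&(Y<.3)
l2=cv2.fitLine(np.column_stack([X[k],Y[k]]).astype(np.float32),cv2.DIST_HUBER,0,.001,.001).ravel();v=l2[:2]*(-1 if l2[0]>0 else 1);th=np.arctan2(-v[0],-v[1]);print('door',th)
k=(abs(Y)<.1)&(X>0)&(X<.12)&(z>.04)&(z<.06);print('panel? x',np.percentile(X[k],[2,10,50]),k.sum())
def dp(th,rad,off): # cab coords; door dir, outward normal
    d=np.array([-np.sin(th),-np.cos(th)]);n=np.array([-np.cos(th),np.sin(th)]);return np.array([0,.125])+d*rad+n*off
print(dp(1.76,.17,.017),dp(1.76,.247,.017))
E
```

```text
t 14.6 cab x,y,z [-0.0999  0.001   0.1066] zax [ 0.343 -0.046 -0.938] xyaw 81.95345450787158 j [ 0.11 -0.09  2.28 -0.15  0.61  0.36] F [ 1.  -0.7 -0.1]
rise
{"slide":[0.0, 0.03, -0.67],"turn":[0.68, 0.0, 0.0],"fingers":1} 
{"slide":[0.0, -0.02, -0.67],"turn":[0.67, -0.01, 0.0],"fingers":1} 
{"slide":[0.0, -0.05, -0.67],"turn":[0.68, -0.01, -0.01],"fingers":1} 
{"slide":[-0.01, -0.09, -0.67],"turn":[0.67, 0.0, -0.01],"fingers":1} 
{"slide":[-0.01, -0.14, -0.66],"turn":[0.68, 0.0, 0.0],"fingers":1} 
{"slide":[0.0, -0.17, -0.65],"turn":[0.67, -0.01, 0.0],"fingers":1} 
t 14.6 cab x,y,z [-0.0999  0.001   0.1066] zax [ 0.343 -0.046 -0.938] xyaw 81.95345450787158 j [ 0.11 -0.09  2.28 -0.15  0.61  0.36] F [ 1.  -0.7 -0.1]
door 1.7594936
panel? x [0.00858458 0.01099311 0.05792959] 581
[-0.16376893  0.17366969] [-0.23939481  0.1881516 ]
```

```bash
cat >> h.py <<'E'
def dp(th,rad,off):
    d=np.array([-np.sin(th),-np.cos(th)]);n=np.array([-np.cos(th),np.sin(th)]);return np.array([0,.125])+d*rad+n*off
def D(th,off,z,rad=.17): c=dp(th,rad,off); return P(c[0],z,c[1])
E
python3 - <<'E'
from h import *
R=rot(82.05,0)
a,b=plan(P(-.15,.26),R,6,g=1);print()
a,b=plan(D(1.76,.065,.26),R,7,p0=a,R0=b,g=1);print()
a,b=plan(D(1.76,.065,.155),R,4,p0=a,R0=b,g=1);print(a)
E
```

```text
{"slide":[-0.01, 0.0, -0.65],"turn":[0.69, -0.01, -0.01],"fingers":1} 
{"slide":[-0.01, -0.04, -0.65],"turn":[0.69, -0.01, 0.0],"fingers":1} 
{"slide":[-0.01, -0.08, -0.65],"turn":[0.69, -0.01, -0.01],"fingers":1} 
{"slide":[-0.01, -0.12, -0.64],"turn":[0.7, -0.01, 0.0],"fingers":1} 
{"slide":[0.0, -0.16, -0.63],"turn":[0.69, -0.01, -0.01],"fingers":1} 
{"slide":[-0.01, -0.2, -0.63],"turn":[0.7, 0.0, 0.0],"fingers":1} 

{"slide":[0.79, -0.02, 0.0],"turn":[0.0, 0.0, 0.0],"fingers":1} 
{"slide":[0.79, -0.02, 0.0],"turn":[0.0, 0.0, 0.0],"fingers":1} 
{"slide":[0.79, -0.02, 0.0],"turn":[0.0, 0.0, 0.0],"fingers":1} 
{"slide":[0.79, -0.01, 0.0],"turn":[0.0, 0.0, 0.0],"fingers":1} 
{"slide":[0.79, -0.02, 0.0],"turn":[0.0, 0.0, 0.0],"fingers":1} 
{"slide":[0.79, -0.01, 0.0],"turn":[0.0, 0.0, 0.0],"fingers":1} 
{"slide":[0.78, -0.02, 0.0],"turn":[0.0, 0.0, 0.0],"fingers":1} 

{"slide":[0.0, 0.0, 0.66],"turn":[0.0, 0.0, 0.0],"fingers":1} 
{"slide":[0.0, 0.0, 0.66],"turn":[0.0, 0.0, 0.0],"fingers":1} 
{"slide":[0.0, 0.0, 0.65],"turn":[0.0, 0.0, 0.0],"fingers":1} 
{"slide":[0.0, 0.0, 0.66],"turn":[0.0, 0.0, 0.0],"fingers":1} 
[0.50393405 0.28100698 0.15497416]
```

Emit:
{"method": "servo_tool", "body": {"motion": [{"slide":[0,0,-0.65],"turn":[0.69,0,0],"fingers":1},{"slide":[0,-0.04,-0.65],"turn":[0.69,0,0],"fingers":1},{"slide":[0,-0.08,-0.65],"turn":[0.69,0,0],"fingers":1},{"slide":[0,-0.12,-0.64],"turn":[0.7,0,0],"fingers":1},{"slide":[0,-0.16,-0.63],"turn":[0.69,0,0],"fingers":1},{"slide":[0,-0.2,-0.63],"turn":[0.7,0,0],"fingers":1},{"slide":[0,0,0],"turn":[0,0,0],"fingers":1}]}}

```text
time: 15.35
position: [0.478, 0.0626, 0.2571]
ee_rot: [0.0, 0.756, 0.655, 0.002]
wrist_force: [0.4, 0.0, 0.4]
grip_width: -0.001
grasp_force: 0.0
```

Emit:
{"method": "servo_tool", "body": {"motion": [{"slide":[0.79,-0.02,0],"turn":[0,0,0],"fingers":1},{"slide":[0.79,-0.02,0],"turn":[0,0,0],"fingers":1},{"slide":[0.79,-0.02,0],"turn":[0,0,0],"fingers":1},{"slide":[0.79,-0.01,0],"turn":[0,0,0],"fingers":1},{"slide":[0.79,-0.02,0],"turn":[0,0,0],"fingers":1},{"slide":[0.79,-0.01,0],"turn":[0,0,0],"fingers":1},{"slide":[0.78,-0.02,0],"turn":[0,0,0],"fingers":1},{"slide":[0,0,0],"turn":[0,0,0],"fingers":1}]}}

```text
time: 16.15
position: [0.5011, 0.2849, 0.2517]
ee_rot: [-0.002, 0.755, 0.656, -0.001]
wrist_force: [-0.9, 0.4, 0.2]
grip_width: 0.001
grasp_force: 0.0
```

```bash
python3 - <<'E'
from h import *
st(); R=rot(82.05,0)
a,b=plan(D(1.76,.065,.155),R,4,g=1);print()
a,b=plan(D(1.76,.030,.155),R,2,p0=a,R0=b,g=1);print()
for th in np.arange(1.68,-.01,-.08): a,b=plan(D(th,.030,.155),R,1,p0=a,R0=b,g=1)
im,W=cloud('scene'); cv2.imwrite('pics/s4.png',im[120:400,160:580,::-1])
E
```

```text
t 16.15 cab x,y,z [-0.1581  0.2242  0.2517] zax [-0.004  0.003 -1.   ] xyaw 82.02487493181597 j [0.47 0.07 1.79 0.   1.28 0.61] F [-0.9  0.4  0.2]
{"slide":[-0.02, 0.02, 0.6],"turn":[-0.01, -0.01, 0.0],"fingers":1} 
{"slide":[-0.02, 0.02, 0.61],"turn":[-0.01, 0.0, 0.0],"fingers":1} 
{"slide":[-0.02, 0.03, 0.6],"turn":[-0.01, -0.01, 0.0],"fingers":1} 
{"slide":[-0.03, 0.02, 0.61],"turn":[-0.02, 0.0, 0.0],"fingers":1} 

{"slide":[-0.43, -0.08, 0.0],"turn":[0.0, 0.0, 0.0],"fingers":1} 
{"slide":[-0.43, -0.08, 0.0],"turn":[0.0, 0.0, 0.0],"fingers":1} 

{"slide":[-0.32, -0.11, 0.0],"turn":[0.0, 0.0, 0.0],"fingers":1} 
{"slide":[-0.34, -0.09, 0.0],"turn":[0.0, 0.0, 0.0],"fingers":1} 
{"slide":[-0.34, -0.05, 0.0],"turn":[0.0, 0.0, 0.0],"fingers":1} 
{"slide":[-0.34, -0.03, 0.0],"turn":[0.0, 0.0, 0.0],"fingers":1} 
{"slide":[-0.35, 0.0, 0.0],"turn":[0.0, 0.0, 0.0],"fingers":1} 
{"slide":[-0.34, 0.02, 0.0],"turn":[0.0, 0.0, 0.0],"fingers":1} 
{"slide":[-0.34, 0.06, 0.0],"turn":[0.0, 0.0, 0.0],"fingers":1} 
{"slide":[-0.34, 0.08, 0.0],"turn":[0.0, 0.0, 0.0],"fingers":1} 
{"slide":[-0.33, 0.11,
[... 185 characters left out ...]
0.3, 0.18, 0.0],"turn":[0.0, 0.0, 0.0],"fingers":1} 
{"slide":[-0.27, 0.2, 0.0],"turn":[0.0, 0.0, 0.0],"fingers":1} 
{"slide":[-0.26, 0.23, 0.0],"turn":[0.0, 0.0, 0.0],"fingers":1} 
{"slide":[-0.24, 0.25, 0.0],"turn":[0.0, 0.0, 0.0],"fingers":1} 
{"slide":[-0.23, 0.26, 0.0],"turn":[0.0, 0.0, 0.0],"fingers":1} 
{"slide":[-0.19, 0.29, 0.0],"turn":[0.0, 0.0, 0.0],"fingers":1} 
{"slide":[-0.18, 0.29, 0.01],"turn":[0.0, 0.0, 0.0],"fingers":1} 
{"slide":[-0.15, 0.31, 0.0],"turn":[0.0, 0.0, 0.0],"fingers":1} 
{"slide":[-0.13, 0.32, 0.0],"turn":[0.0, 0.0, 0.0],"fingers":1} 
{"slide":[-0.1, 0.33, 0.0],"turn":[0.0, 0.0, 0.0],"fingers":1} 
{"slide":[-0.07, 0.34, 0.0],"turn":[0.0, 0.0, 0.0],"fingers":1}
```

View pics/s4.png

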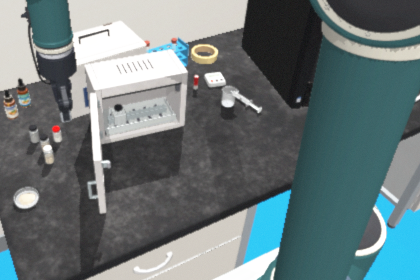

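The view shows the tray home with the bar on it, the door open, and the tool beyond the door on its outer side. I lower the tool and swing the door.

Emit:
{"method": "servo_tool", "body": {"motion": [{"slide":[-0.02,0.02,0.6],"turn":[0,0,0],"fingers":1},{"slide":[-0.02,0.02,0.6],"turn":[0,0,0],"fingers":1},{"slide":[-0.02,0.03,0.6],"turn":[0,0,0],"fingers":1},{"slide":[-0.03,0.02,0.6],"turn":[0,0,0],"fingers":1},{"slide":[-0.43,-0.08,0],"turn":[0,0,0],"fingers":1},{"slide":[-0.35,-0.08,0],"turn":[0,0,0],"fingers":1},{"slide":[-0.2,-0.05,0],"turn":[0,0,0],"fingers":1},{"slide":[-0.2,-0.05,0],"turn":[0,0,0],"fingers":1}]}}

```text
time: 17.0
position: [0.4876, 0.232, 0.159]
ee_rot: [-0.001, 0.756, 0.655, 0.001]
wrist_force: [1.3, 1.0, -0.9]
grip_width: -0.001
grasp_force: 0.3
```

Emit:
{"method": "servo_tool", "body": {"motion": [{"slide":[-0.34,-0.09,0],"turn":[0,0,0],"fingers":1},{"slide":[-0.34,-0.05,0],"turn":[0,0,0],"fingers":1},{"slide":[-0.34,-0.03,0],"turn":[0,0,0],"fingers":1},{"slide":[-0.35,0,0],"turn":[0,0,0],"fingers":1},{"slide":[-0.34,0.02,0],"turn":[0,0,0],"fingers":1},{"slide":[-0.34,0.06,0],"turn":[0,0,0],"fingers":1},{"slide":[-0.34,0.08,0],"turn":[0,0,0],"fingers":1},{"slide":[-0.33,0.11,0],"turn":[0,0,0],"fingers":1}]}}

```text
time: 17.8
position: [0.4755, 0.1234, 0.1571]
ee_rot: [-0.002, 0.756, 0.655, -0.001]
wrist_force: [0.2, 1.6, -0.3]
grip_width: -0.002
grasp_force: 0.4
```

```bash
python3 - <<'E'
from h import *
st(); R=rot(82.05,0)
s=r.get_state();d=s['position'][:2]-O;c=np.array([d@xc,d@yc]);f=min(np.arange(-.2,2,.002),key=lambda t:(lambda e:abs((e-0)@np.array([-np.cos(t),np.sin(t)])-.028))(c-np.array([0,.125])));print('door angle if touching',f,'rad',np.hypot(*(c-[0,.125])))
im,W=cloud('scene'); w=W.reshape(-1,3);w=w[np.isfinite(w[:,0])];X=(w[:,:2]-O)@xc;Y=(w[:,:2]-O)@yc;z=w[:,2]
k=(z>.180)&(z<.196)&(X<-.03)&(Y>-.14)&(X>-.3)&(Y<.3)
l2=cv2.fitLine(np.column_stack([X[k],Y[k]]).astype(np.float32),cv2.DIST_HUBER,0,.001,.001).ravel();v=l2[:2]*(-1 if l2[1]>0 else 1);print('door',np.arctan2(-v[0],-v[1]),k.sum())
a=b=None
for th in np.arange(f-.1,-.03,-.09): a,b=plan(D(th,.030,.155),R,1,p0=a,R0=b,g=1)
E
```

```text
t 17.8 cab x,y,z [-0.1611  0.0607  0.1571] zax [-0.004  0.002 -1.   ] xyaw 81.85593589383302 j [ 0.2  -0.02  2.07  0.    1.1   0.34] F [ 0.2  1.6 -0.3]
door angle if touching 1.0280000000000011 rad 0.17347164426744122
door 1.0234896 471
{"slide":[-0.3, 0.16, 0.05],"turn":[-0.04, 0.0, -0.04],"fingers":1} 
{"slide":[-0.34, 0.19, 0.0],"turn":[0.0, 0.0, 0.0],"fingers":1} 
{"slide":[-0.32, 0.22, 0.0],"turn":[0.0, 0.0, 0.0],"fingers":1} 
{"slide":[-0.29, 0.25, 0.0],"turn":[0.0, 0.0, 0.0],"fingers":1} 
{"slide":[-0.28, 0.28, 0.0],"turn":[0.0, 0.0, 0.0],"fingers":1} 
{"slide":[-0.25, 0.29, 0.0],"turn":[0.0, 0.0, 0.0],"fingers":1} 
{"slide":[-0.22, 0.32, 0.0],"turn":[0.0, 0.0, 0.0],"fingers":1} 
{"slide":[-0.19, 0.34, 0.0],"turn":[0.0, 0.0, 0.0],"fingers":1} 
{"slide":[-0.16, 0.35, 0.0],"turn":[0.0, 0.0, 0.0],"fingers":1} 
{"slide":[-0.13, 0.37, 0.0],"turn":[0.0, 0.0, 0.0],"fingers":1} 
{"slide":[-0.1, 0.38, 0.0],"turn":[0.0, 0.0, 0.0],"fingers":1}
```

Emit:
{"method": "servo_tool", "body": {"motion": [{"slide":[-0.3,0.16,0],"turn":[0,0,0],"fingers":1},{"slide":[-0.34,0.19,0],"turn":[0,0,0],"fingers":1},{"slide":[-0.32,0.22,0],"turn":[0,0,0],"fingers":1},{"slide":[-0.29,0.25,0],"turn":[0,0,0],"fingers":1},{"slide":[-0.28,0.28,0],"turn":[0,0,0],"fingers":1},{"slide":[-0.25,0.29,0],"turn":[0,0,0],"fingers":1},{"slide":[-0.2,0.28,0],"turn":[0,0,0],"fingers":1},{"slide":[-0.13,0.22,0],"turn":[0,0,0],"fingers":1}]}}

```text
time: 18.65
position: [0.5394, 0.0293, 0.1567]
ee_rot: [-0.002, 0.756, 0.655, -0.001]
wrist_force: [-0.3, 1.4, 0.1]
grip_width: -0.002
grasp_force: 0.4
```

Emit:
{"method": "servo_tool", "body": {"motion": [{"slide":[-0.1,0.2,0],"turn":[0,0,0],"fingers":1},{"slide":[-0.09,0.2,0],"turn":[0,0,0],"fingers":1},{"slide":[-0.08,0.2,0],"turn":[0,0,0],"fingers":1},{"slide":[0,0,0],"turn":[0,0,0],"fingers":1}]}}

```text
time: 19.05
position: [0.5618, 0.0158, 0.1568]
ee_rot: [-0.002, 0.756, 0.655, -0.001]
wrist_force: [-0.9, 0.0, 0.6]
grip_width: -0.003
grasp_force: 0.0
```

```bash
python3 - <<'E'
from h import *
st()
E
```

```text
t 19.05 cab x,y,z [-0.0608 -0.0339  0.1568] zax [-0.003  0.002 -1.   ] xyaw 81.85715496759332 j [-0.02  0.11  1.93  0.    1.11  0.12] F [-0.9  0.   0.6]
```

Emit:
{"method": "servo_tool", "body": {"motion": [{"slide":[-0.06,0.2,0],"turn":[0,0,0],"fingers":1},{"slide":[-0.05,0.2,0],"turn":[0,0,0],"fingers":1},{"slide":[-0.03,0.15,0],"turn":[0,0,0],"fingers":1},{"slide":[-0.02,0.12,0],"turn":[0,0,0],"fingers":1},{"slide":[0,0.1,0],"turn":[0,0,0],"fingers":1},{"slide":[0,0,0],"turn":[0,0,0],"fingers":1}]}}

```text
time: 19.65
position: [0.5906, 0.0055, 0.1565]
ee_rot: [-0.002, 0.755, 0.655, -0.001]
wrist_force: [-1.5, -0.1, -0.6]
grip_width: 0.001
grasp_force: 0.9
```

Emit:
{"method": "servo_tool", "body": {"motion": [{"slide":[0,0.1,0],"turn":[0,0,0],"fingers":1},{"slide":[0,0.1,0],"turn":[0,0,0],"fingers":1},{"slide":[0,0,0],"turn":[0,0,0],"fingers":1}]}}

```text
time: 19.95
position: [0.5905, 0.0054, 0.1565]
ee_rot: [-0.008, 0.755, 0.655, -0.007]
wrist_force: [-26.3, 3.3, 18.5]
grip_width: 0.002
grasp_force: 13.7
```

```bash
python3 - <<'E'
from h import *
st()
E
```

```text
t 19.95 cab x,y,z [-0.0309 -0.0402  0.1565] zax [-0.022  0.004 -1.   ] xyaw 81.87578994097872 j [-0.03  0.18  1.85  0.    1.13  0.11] F [-26.3   3.3  18.5]
```

Emit:
{"method": "servo_tool", "body": {"motion": [{"slide":[0,-0.2,0],"turn":[0,0,0],"fingers":1},{"slide":[0,-0.6,0],"turn":[0,0,0],"fingers":1},{"slide":[0,-1,0],"turn":[0,0,0],"fingers":1},{"slide":[0,-1,0],"turn":[0,0,0],"fingers":1},{"slide":[0,0,-0.8],"turn":[0,0,0],"fingers":1},{"slide":[-0.5,-0.3,-1],"turn":[0,0,0],"fingers":1},{"slide":[-0.8,0,-1],"turn":[0,0,0],"fingers":1},{"slide":[0,0,0],"turn":[0,0,0],"fingers":1}]}}

```text
time: 20.75
position: [0.4723, -0.0318, 0.2751]
ee_rot: [0.004, 0.756, 0.654, 0.003]
wrist_force: [0.1, 0.6, 0.7]
grip_width: 0.004
grasp_force: 0.0
```

```bash
python3 - <<'E'
from h import *
st()
for n in('scene','top'):
    im,W=cloud(n); w=W.reshape(-1,3);w=w[np.isfinite(w[:,0])];X=(w[:,:2]-O)@xc;Y=(w[:,:2]-O)@yc;z=w[:,2]
    if n=='scene': k=(z>.14)&(z<.188)&(X<.0)&(Y>-.12)&(X>-.06)&(Y<.12); cv2.imwrite('pics/s5.png',im[120:400,160:580,::-1])
    else: k=(z>.18)&(z<.196)&(X<-.003)&(Y>-.13)&(X>-.06)&(Y<.12)
    if k.sum()>30:
        sl,ic=np.polyfit(Y[k],X[k],1); print(n,k.sum(),'slope(angle)',sl,'x0',ic, [round(float(np.median(X[k&(abs(Y-y)<.015)])),4) for y in(-.1,-.05,0,.05,.1)])
E
```

```text
t 20.75 cab x,y,z [-0.1429 -0.0935  0.2751] zax [ 0.01  -0.001 -1.   ] xyaw 81.74426019728371 j [-0.12 -0.16  1.97 -0.    1.32  0.02] F [0.1 0.6 0.7]
scene 1237 slope(angle) 0.001281664510000002 x0 -0.017664409582739685 [-0.0173, -0.0178, -0.0178, -0.0177, -0.0172]
top 578 slope(angle) -6.445277949066457e-05 x0 -0.01128194817348637 [nan, nan, -0.0118, -0.012, -0.0115]
  return _methods._mean(a, axis=axis, dtype=dtype,
  ret = ret.dtype.type(ret / rcount)
```

View pics/s5.png

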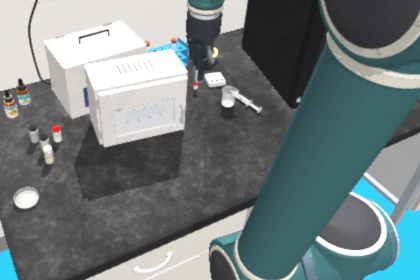

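The door is shut and seated: its face is 17.7 mm off the front plane (should be 17) and its slope is ≈0.001 rad. The beaker, dish and vial have not moved.

```bash
python3 -c "
from workcell import r
print(r.sign_off())"
```

```text
the job is handed in; nothing more can be done
None
```

The job is handed in: the arm lies flat across the tray, the tray is pushed against its stop, the door is shut on its catch, and the beaker, dish and vial look unmoved; the verdict was not shown to me.

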